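# Scrape the cabinet shelf clear and rehang its lift-off leaf

## Task

Clear all the coconut-shell chips off the cabinet's steel shelf with the scraper block, dragging them over the front edge into the drawn-out crumb tray (keep the fingers off chips that lie on the shelf), stand the scraper upright back on the middle of the spoon rest and push the crumb tray fully home. Only when all the chips are in the tray, hang the washed teak leaf from the plate rack on the cabinet: keep it upright, lower it so that both its hinge sockets go right down onto the two pintles, and swing it shut. Leave the masala dabba, katoris, grater and lemon squeezer where they are.

Things in the scene. Friction and masses are not known exactly. Their poses are not given: they have to be found in the camera images.
- cabinet: low teak cabinet, fixed, open from above (its flap is pulled down behind). Origin on the worktop under the middle of the main bay's front edge; x into the cabinet (away from the robot), y to its left, z up. Main bay: clear width 240 (y -120 to 120), depth 225 (x 0 to 225), teak sides and back 180 high; the crumb tray slides in below the shelf. Side bay right of it (y -138 to -400), front at x 55
- shelf_front (a point): middle of the front edge of the main bay's steel shelf, on its upper surface, 70 above the worktop; axes as the cabinet. The shelf is flat, without a lip at the front; chips pushed over the edge drop into the drawn-out tray
- pintle_low (a point): lower of two upright brass pintles (hinge pins, diameter 8, 22 tall, the top 7 tapering to 3) on the left front of the cabinet. The point is on the pin's axis at its foot, on the 17-wide shoulder that the leaf's socket comes to rest on. Cabinet frame: x -10, y 140, z 66
- pintle_up (a point): the upper pintle, same size, straight above the lower one. The point is on its axis at its foot, on the shoulder. Cabinet frame: x -10, y 140, z 142
- leaf_mid (a point): lift-off teak leaf (door) of the main bay, upright in the rack; centre of its panel, 262 wide (y) x 124 high (z) x 16 thick (x), 0.28 to 0.45 kg, balanced at its middle; pinch its top edge. x: front to back, y: to its hinge side, z: up. Brass knob 20 out of the front at y -105, mid-height. Hung and shut: axes parallel to the cabinet's, point at cabinet x -10, y -3, z 118; free end may sag 5
- socket_low (a point): lower hinge socket of the leaf: a steel sleeve, outside diameter 17.6, bore 10.4 right through, 24 long. Centre of its lower mouth, 143 to the hinge side (leaf y) of the panel's centre and 52 below it. Hung, the leaf swings freely and stays where left; open, its free end comes towards the robot; shut, it stops against the cabinet's right side
- socket_up (a point): upper hinge socket, same sleeve; the point is the centre of its lower mouth, 143 to the hinge side of the panel's centre and 24 above it, 76 above the lower socket's
- rack: steel plate rack, fixed, base 90 x 200 x 8; origin under its middle. The leaf stands on the base along the rack's y between two pairs of 50 mm posts (2 to 3 clearance each side), pairs 140 apart; lift it straight up by 60 to free it
- tray (a joint): crumb tray (shallow drawer under the main shelf): how far it is drawn out towards the robot, m; 0 is fully home, with its front flush with the leaf's; limit 0.075; about 1.5 N to slide; drawn out 60 to 72 at the start
- tray_in (a point): on the tray's floor, in the middle of its inside in y and 32 behind the inner face of its front; axes as the cabinet. Inside 128 deep (x -32 to 95) x 228 wide, side walls 30 above the floor; the floor is 10 above the worktop
- tray_front (a point): middle of the top edge of the tray's teak front, on its outer face, 44 above the worktop; the front is 273 wide, 40 high and 16 thick, and has no handle: push it
- rest: wooden spoon rest, fixed, a shallow tray 120 (x) x 150 (y) x 16 high with a rim 7 wide round a flat floor 7 above the worktop; origin under its middle
- scraper_mid (a point): scraper block standing on the spoon rest: 24 thick (x) x 100 wide (y) x 85 high (z), white nylon foot 30 high, dark wooden grip above, 0.12 to 0.2 kg; the point is its centre, half-way up; the two broad faces are alike
- dabba: closed round steel masala dabba, diameter 143, height 75, on the side bay's shelf; a bystander. Origin under its middle
- katoris: stack of three steel katoris, diameter 78, height 54, on the side bay's shelf; a bystander. Origin under its middle
- grater: white ceramic ginger grater dish, diameter 104, 18 high, on the worktop; a bystander. Origin under its middle
- squeezer: yellow plastic lemon squeezer, about 205 x 70 x 41, lying on the worktop; a bystander. Origin under its round cup, handles towards its -x
- chip0_mid (a point): chip of coconut shell, brown, 30 x 22 x 7, 12 g, loose, at first flat on the main bay's steel shelf 20 to 120 behind its front edge; the point is its centre; 3 to 6 of the six are there
- chip1_mid (a point): chip of coconut shell, brown, 30 x 22 x 7, 12 g, loose, at first flat on the main bay's steel shelf 20 to 120 behind its front edge; the point is its centre; 3 to 6 of the six are there
- chip2_mid (a point): chip of coconut shell, brown, 30 x 22 x 7, 12 g, loose, at first flat on the main bay's steel shelf 20 to 120 behind its front edge; the point is its centre; 3 to 6 of the six are there
- chip3_mid (a point): chip of coconut shell, brown, 30 x 22 x 7, 12 g, loose, at first flat on the main bay's steel shelf 20 to 120 behind its front edge; the point is its centre; 3 to 6 of the six are there
- chip4_mid (a point): chip of coconut shell, brown, 30 x 22 x 7, 12 g, loose, at first flat on the main bay's steel shelf 20 to 120 behind its front edge; the point is its centre; 3 to 6 of the six are there
- chip5_mid (a point): chip of coconut shell, brown, 30 x 22 x 7, 12 g, loose, at first flat on the main bay's steel shelf 20 to 120 behind its front edge; the point is its centre; 3 to 6 of the six are there

How it is judged (in metres and radians):
On the way, in this order (a step that is already met when the one before it is completed fails the run):
1. all the chips are off the shelf and in the crumb tray (x of chip0_mid in the frame of tray_in between -0.036 and 0.098 m and y of chip0_mid in the frame of tray_in between -0.117 and 0.117 m and z of chip0_mid in the frame of tray_in between -0.005 and 0.04 m and x of chip1_mid in the frame of tray_in between -0.036 and 0.098 m and y of chip1_mid in the frame of tray_in between -0.117 and 0.117 m and z of chip1_mid in the frame of tray_in between -0.005 and 0.04 m and x of chip2_mid in the frame of tray_in between -0.036 and 0.098 m and y of chip2_mid in the frame of tray_in between -0.117 and 0.117 m and z of chip2_mid in the frame of tray_in between -0.005 and 0.04 m and x of chip3_mid in the frame of tray_in between -0.036 and 0.098 m and y of chip3_mid in the frame of tray_in between -0.117 and 0.117 m and z of chip3_mid in the frame of tray_in between -0.005 and 0.04 m and x of chip4_mid in the frame of tray_in between -0.036 and 0.098 m and y of chip4_mid in the frame of tray_in between -0.117 and 0.117 m and z of chip4_mid in the frame of tray_in between -0.005 and 0.04 m and x of chip5_mid in the frame of tray_in between -0.036 and 0.098 m and y of chip5_mid in the frame of tray_in between -0.117 and 0.117 m and z of chip5_mid in the frame of tray_in between -0.005 and 0.04 m), for 0.2 s.
2. the leaf's two sockets are right down on the two pintles (distance between socket_low and pintle_low below 0.006 m and distance between socket_up and pintle_up below 0.006 m), for 0.2 s.
At the end, for the whole second after the job is handed in: Every chip lies in the crumb tray; the tray is home within 5 mm; the scraper stands upright (within 0.15 rad) on the spoon rest, its middle within 35 mm of the rest's; the mouth of each hinge socket is within 6 mm of the foot of its pintle, and the leaf is shut within 0.06 rad and at rest (all of step 1 and all of step 2 and angle between the x axis of leaf_mid and the x axis of cabinet, either way round below 0.06 rad and linear speed of each of leaf, scraper below 0.02 m/s and value of joint tray below 0.005 m and horizontal distance between scraper_mid and rest below 0.035 m and angle between scraper_mid's own z axis and vertical below 0.15 rad and height (world z) of scraper_mid below 0.058 m); the robot touches nothing.
It fails at once if a bystander (dabba, katoris, grater, squeezer) is moved more than 30 mm or tipped (distance of any of dabba, katoris, grater, squeezer from where it was at the start of the episode above 0.03 m or angle between any of dabba, katoris, grater, squeezer's own z axis and vertical above 0.4 rad).
It fails at once if the leaf falls over (leans more than 0.5 rad) (angle between leaf_mid's own z axis and vertical above 0.5 rad).
It fails at once if the fingers touch a chip that lies on the shelf ((contact force between chip0 and the fingers above 1 N and x of chip0_mid in the frame of cabinet above 0 m and height (world z) of chip0_mid above 0.066 m) or (contact force between chip1 and the fingers above 1 N and x of chip1_mid in the frame of cabinet above 0 m and height (world z) of chip1_mid above 0.066 m) or (contact force between chip2 and the fingers above 1 N and x of chip2_mid in the frame of cabinet above 0 m and height (world z) of chip2_mid above 0.066 m) or (contact force between chip3 and the fingers above 1 N and x of chip3_mid in the frame of cabinet above 0 m and height (world z) of chip3_mid above 0.066 m) or (contact force between chip4 and the fingers above 1 N and x of chip4_mid in the frame of cabinet above 0 m and height (world z) of chip4_mid above 0.066 m) or (contact force between chip5 and the fingers above 1 N and x of chip5_mid in the frame of cabinet above 0 m and height (world z) of chip5_mid above 0.066 m)).
Of chip0, chip1, chip2, chip3, chip4, chip5 only 3 to 6 are there at a start; the rules pass over those that are not, and their reading is None.
At some moment in a run one of chip0, chip1, chip2, chip3, chip4, chip5 may be knocked a few centimetres aside while the robot is not near it.
It also fails if it takes over 179 s, if anything falls off the work surface, if the arm or the gripper's body presses on something with over 40 N, if the wrist force passes 120 N, or if a joint passes its speed limit or range.

## Robot

A 6-joint arm with a two-finger parallel gripper is mounted at the origin on the work surface. World frame = base frame: x ahead of the robot, y to its left, z up, the work surface at z = 0. Lengths are in mm, angles in rad, forces in N, time in s.
With the tool pointing down it reaches from about 200 to 875 mm from the base axis. Payload 3.4 kg.
Tool frame: the origin (TCP) lies at the very end of the fingers, on their centre line; the grasp point (between the pads) lies 19 mm behind it; z points along the fingers, y is the direction in which the jaws open and shut (so a half turn about z gives the same grasp; the last joint's range is limited). The gripper opens to 94 mm and grips with 3 to 60 N. Pads are 16 mm wide; open, the fingers measure 119 mm over their backs; the gripper's body (75 mm by 177 mm) begins 78 mm behind the grasp point.
Start: joints at [-1.406, 0.276, 1.505, -0, 1.361, -0.121], TCP at [162.106, -551.716, 178.193] pointing down, gripper open.
Joint ranges: [-2.89, 2.89], [-0.75, 2.08], [0.22, 2.7], [-1.18, 4.32], [0.11, 2.71], [-2.7, 2.7]. Speed limits (rad/s): [2.57, 2.57, 3.14, 3.14, 3.14, 3.14].

## Interface

Orientations are given as a unit quaternion [x, y, z, w].
In Python, from workcell import readout, imaging, r gives the robot as it stands.
- The arm moves only by the tool servo_tool, never from a script. Its argument "increments" is a list that holds one entry, the list of rows, each a list of 6 numbers: the shift along the tool's x, y, z in m, then the turn, a rotation vector about the tool's x, y, z in degrees. In form: [[[x, y, z, wx, wy, wz], ...]]. A call has 1 to 10 rows; each row shifts and turns the commanded pose from where the row before left it, along the tool's axes as they then stand; what a row does not reach is not made up. A row lasts 1/12 s, in which the tool goes at most 41.7 mm and 7.16 degrees, less where a joint would pass 70% of its speed; a pose out of reach is approached as far as the arm can. A call with a gripper value outside its range is refused whole. "gripper" is the opening, from 0 (shut) to 1 (fully open), set as the call begins (left out, the last holds). The fingers move at their own pace and stop on an object; the grip force is fixed at half the most. Time passes only in rows, so rows that do not move let the fingers close. It gives the time, the measured TCP pose, the force and the opening at its end, in the units of the state.
- readout.read_state(): the state, without advancing time (a new reading comes with each control period).
- imaging.camera(name): name is "scene" or "top"; returns a dict with "pixels" (400x640x3 uint8, red, green, blue), "depth" (400x640 float32, mm along the optical axis (not along the pixel's ray), 0 where there is no reading), "fx", "fy", "cx", "cy" (pixels), "R" (3x3) and "t" (3): a world point X has camera coordinates R X + t. Camera axes: x right, y down, z forward; pixel columns grow to the right and rows downward; lengths in mm; the calibration is good to about 2 mm. A picture is of the moment at which its call begins.
- r.job_done(): hands the job in, once; it reports no verdict.
Trained networks look in a picture, given as the dict that the camera call returned (one of the last four; its "shot" number tells which), for a name from the list of things; names that differ only in an ending like _2 or _b are one class to them, and where a whole thing is asked for, a point or a joint stands for the part that bears it (a point fixed in the world has none). Each returns a list of dicts, best first, with "conf" (0 to 1); they miss things now and then, are a little off and sometimes report something else, mostly with a low value. They report only what shows in the picture. A call takes as long as a camera call.
- imaging.recognise(picture, query): "bbox" ([centre column, centre row, width, height] in pixels, round what is visible of it).
- imaging.silhouettes(picture, query): "region" (400x640 bool, what is visible of it) and "bbox" ([centre column, centre row, width, height] in pixels, round what is visible of it).
The state is a dict: "clock": time; "q": joint angles; "joint_vel": joint speeds; "effort": joint torques, N m; "position": TCP position; "orientation": TCP orientation; "ft_force": force on the tool from outside, world axes, zero at the start; "moment": the same for the moment, N m; "finger_gap": opening from 0.0 (shut) to 1.0 (fully open).
Only numpy, scipy, OpenCV 4.12 (cv2) and the standard library are available. Lean on these libraries where they do the work, as an engineer would, in place of code of your own. Each camera call takes 0.05 s, during which the arm holds its last target. There are 200 camera calls.

## Working session

There is one attempt and no reset: what is moved stays moved. The work goes in short steps, Python scripts to look and compute and a tool call to move; the robot and the scene stay as the last step left them, time stands still between calls to the robot, and variables do not carry over. Pictures are saved under pics/ and viewed, about 12 in all and at most 16, crops included, and the job is handed in when it is done.

Besides the shell and the picture viewer there is one more tool, called after "Call:" as name([rows], argument=value, ...), one row to a line, values as JSON. servo_tool: Moves the arm, as the interface text tells. Its arguments: {"type":"object","properties":{"increments":{"type":"array"},"gripper":{"type":"number"}},"required":["increments"]}

```bash
ls; mkdir -p pics; cat > h.py <<'E'
import numpy as np, cv2
from workcell import readout, imaging, r
def world(p,u,v,z):
    pc=np.stack([(u-p["cx"])/p["fx"]*z,(v-p["cy"])/p["fy"]*z,z],-1)
    return (pc-np.array(p["t"]))@np.array(p["R"])
def cloud(p):
    v,u=np.mgrid[0:400,0:640]; return world(p,u,v,p["depth"].astype(float))
def save(p,n): cv2.imwrite("pics/"+n,p["pixels"][:,:,::-1])
def proj(p,X):
    c=np.array(p["R"])@np.array(X)+np.array(p["t"]); return c[0]/c[2]*p["fx"]+p["cx"],c[1]/c[2]*p["fy"]+p["cy"]
E
python3 - <<'E'
from h import *
for n in("scene","top"):
    p=imaging.camera(n); save(p,n+"0.png"); C=cloud(p); np.savez(n+"0.npz",C=C,px=p["pixels"],d=p["depth"])
    print(n,p["fx"],p["cx"],p["cy"],np.round(p["R"],3).tolist(),p["t"])
    for q in["cabinet","leaf_mid","socket_low","socket_up","rack","tray","rest","scraper_mid","dabba","katoris","grater","squeezer","chip0_mid"]:
        for s in imaging.silhouettes(p,q)[:7]:
            m=s["region"]&(p["depth"]>0)
            if m.sum()<3: continue
            X=C[m]; print(q,round(s["conf"],2),np.round(s["bbox"]).astype(int).tolist(),"med",np.median(X,0).round(),"lo",np.percentile(X,2,0).round(),"hi",np.percentile(X,98,0).round())
print(readout.read_state())
E
```

```text
pics
scene 408.69192808666475 318.12954241403503 201.03168720283344 [[0.854, 0.52, 0.007], [0.379, -0.613, -0.694], [-0.357, 0.595, -0.72]] [-442.89041115  -98.06805934 1301.73911693]
cabinet 0.96 [332, 282, 226, 233] med [ 704. -156.  107.] lo [ 446. -444.   12.] hi [834.  96. 182.]
cabinet 0.66 [435, 209, 30, 31] med [759. 272.  15.] lo [695. 109.   7.] hi [805. 305. 179.]
leaf_mid 0.95 [365, 150, 80, 69] med [498. 309.  82.] lo [345. 279.   1.] hi [618. 429. 134.]
leaf_mid 0.51 [436, 208, 34, 34] med [759. 275.  15.] lo [697. 109.   1.] hi [806. 326. 180.]
socket_low 0.77 [364, 151, 82, 66] med [497. 309.  84.] lo [346. 281.   2.] hi [619. 398. 134.]
socket_up 0.61 [364, 150, 81, 61] med [499. 308.  85.] lo [355. 281.  15.] hi [619. 326. 134.]
rack 0.65 [356, 164, 59, 31] med [452. 298.  10.] lo [381. 272.   4.] hi [574. 319.  62.]
tray 0.56 [366, 150, 78, 67] med [497. 309.  84.] lo [349. 282.  12.] hi [619. 332. 134.]
tray 0.55 [293, 230, 72, 80] med [447. -14.  24.] lo [ 431. -163.    7.] hi [492.  90.  47.]
rest 0.86 [213, 315, 82, 77] med [ 453. -356.    8.] lo [ 375. -402.  
[... 3100 characters left out ...]
k': 1.4, 'q': array([-1.40598522e+00,  2.75906516e-01,  1.50491242e+00, -4.31654123e-06,
        1.36071448e+00, -1.21016860e-01]), 'joint_vel': array([-1.22466354e-03, -1.22546947e-03, -3.14649203e-04, -1.70767373e-03,
        8.41399991e-05,  7.80914084e-04]), 'effort': array([-4.34447029e-04, -4.04468751e+01, -2.37498486e+01,  7.01967557e-02,
        2.49245355e-02,  4.96006180e-06]), 'position': array([ 162.11027819, -551.70078753,  178.18433111]), 'orientation': array([ 9.89805102e-01,  1.42428439e-01, -1.46188935e-06,  2.96543443e-05]), 'ft_force': array([-0.35069661,  0.52732558,  0.34435245]), 'moment': array([ 0.02696106,  0.00809329, -0.01024588]), 'finger_gap': 1.0006286648774472}
```

```bash
python3 - <<'E'
import numpy as np,cv2
a=np.load("top0.npz")["px"]; 
cv2.imwrite("pics/t1.png",cv2.resize(a[70:270,160:520,::-1],(800,444),interpolation=cv2.INTER_CUBIC))
a=np.load("scene0.npz")["px"]
cv2.imwrite("pics/s1.png",cv2.resize(a[100:400,150:500,::-1],(700,600),interpolation=cv2.INTER_CUBIC))
E
```

```text
(no output)
```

View pics/t1.png

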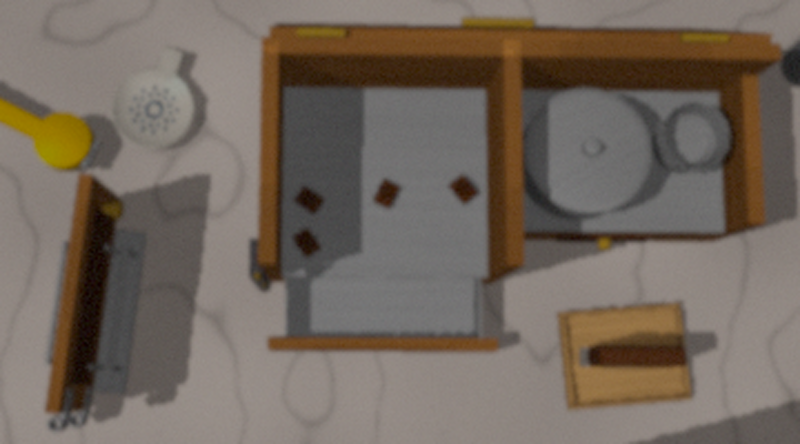

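View pics/s1.png

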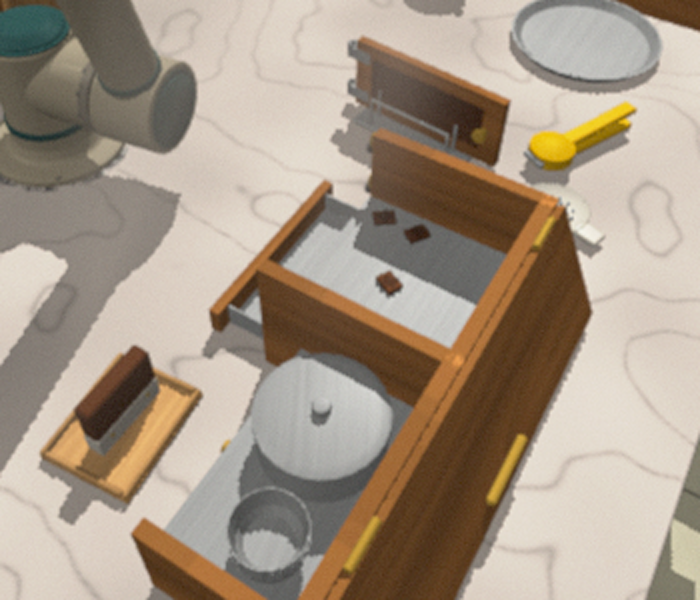

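The top view shows four chips on the shelf at crop px (308,199), (306,243), (387,193) and (463,189). The drawn-out tray is at the bottom and the scraper is at (635,356). The leaf is at the left, with its sockets towards the robot and its knob to the right. The scene view agrees, though only three chips are visible there. Next I'll fit the geometry.

```bash
python3 - <<'E'
from h import *
from scipy.ndimage import binary_erosion
P={}
for n in("scene","top"):
    L=[imaging.camera(n) for _ in range(6)]
    d=np.stack([p["depth"] for p in L]).astype(float); print(n,"noise",np.nanmedian(d.std(0)),(d==0).mean())
    d[d==0]=np.nan; m=np.nanmedian(d,0); p=L[-1]; p["depth"]=np.nan_to_num(m)
    P[n]=p; np.savez(n+"1.npz",C=cloud(p),px=np.mean([q["pixels"] for q in L],0),d=p["depth"])
def rect(n,X,tag):
    r_=cv2.minAreaRect(X[:,:2].astype(np.float32)); print(n,tag,len(X),"c",np.round(r_[0],1),"sz",np.round(r_[1],1),"ang",round(r_[2],2),"z",np.round(np.median(X[:,2]),1))
for n in P:
    C=cloud(P[n]); ok=P[n]["depth"]>0
    x,y,z=C[...,0],C[...,1],C[...,2]
    R=lambda a,b,c,d_,e,f: C[ok&(x>a)&(x<b)&(y>c)&(y<d_)&(z>e)&(z<f)]
    rect(n,R(300,680,250,360,126,140),"leaf top")
    rect(n,R(380,470,-400,-240,83,98),"scraper top")
    rect(n,R(340,520,-430,-220,11,22),"rest rim")
    rect(n,R(420,470,-200,130,38,50),"tray front top")
    w=R(480,860,-480,140,174,188); rect(n,w,"walls")
    # walls: left wall centre line, partition, back inner
    lw=w[(w[:,1]>70)&(w[:,0]<730)&(w[:,0]>510)]; pw=w[(abs(w[:,1]+165)<45)&(w[:,0]<730)&(w[:,0]>510)]
    for t,s in(("left",lw),("part",pw)):
        if len(s)>10:
            f=np.polyfit(s[:,0],s[:,1],1); print(t,len(s),"slope",f[0].round(4),"y@600",np.polyval(f,600).round(1),"ylo/hi",np.percentile(s[:,1]-s[:,0]*f[0]+600*f[0],[3,97]).round(1),"xmin",np.percentile(s[:,0],[0,1,3]).round(1))
    sh=R(500,760,-160,100,60,82); print("shelf z",np.median(sh[:,2]), "table z", np.median(R(200,350,-200,200,-20,20)[:,2]))
    for s in imaging.recognise(P[n],"chip0_mid"): print("chip",round(s["conf"],2),np.round(s["bbox"],1))
    px=P[n]["pixels"].astype(int); br=(px[...,0]<110)&(px[...,0]-px[...,2]>25)&ok&(x>500)&(x<760)&(y>-150)&(y<90)&(z>60)&(z<90)
    k,l,st,ce=cv2.connectedComponentsWithStats(br.astype(np.uint8))
    for i in range(1,k):
        if st[i,4]>15: print("brown",st[i,4],np.round(ce[i]),np.median(C[l==i],0).round(1))
E
```

```text
scene noise 2.2625142869156503 0.003954427083333333
top noise 1.697353636763749 0.004028645833333334
scene leaf top 410 c [489.7 316.5] sz [ 17.9 261.6] ang 83.97 z 132.4
scene scraper top 495 c [ 425.6 -320.1] sz [99.  23.1] ang 89.87 z 92.1
scene rest rim 688 c [ 427.2 -325.6] sz [119.9 149.1] ang 4.9 z 15.9
scene tray front top 553 c [449.7 -28.1] sz [271.8  39. ] ang 89.84 z 44.4
scene walls 5550 c [ 643.7 -156.3] sz [257.1 535.8] ang 0.04 z 180.3
left 602 slope -0.0004 y@600 99.3 ylo/hi [ 92.1 110. ] xmin [515.7 517.7 522.5]
part 879 slope 0.0007 y@600 -157.9 ylo/hi [-165.6 -147.9] xmin [515.2 518.8 523.4]
shelf z 70.80209677639907 table z 0.8164019632884032Traceback (most recent call last):
  File "<stdin>", line 26, in <module>
ValueError: only the last four pictures can be asked about
```

```bash
cat > m.py <<'E'
from h import *
for n in("scene","top"):
    D=np.load(n+"1.npz"); C=D["C"]; ok=D["d"]>0
    x,y,z=C[...,0],C[...,1],C[...,2]
    R=lambda a,b,c,d_,e,f: C[ok&(x>a)&(x<b)&(y>c)&(y<d_)&(z>e)&(z<f)]
    def rect(X,tag):
        r_=cv2.minAreaRect(X[:,:2].astype(np.float32)); print(n,tag,len(X),"c",np.round(r_[0],1),"sz",np.round(r_[1],1),"ang",round(r_[2],2),"z",np.round(np.median(X[:,2]),1))
    rect(R(300,680,250,360,126,140),"leaf top")
    rect(R(380,470,-400,-240,83,98),"scraper top")
    rect(R(340,520,-430,-220,11,22),"rest rim")
    rect(R(420,470,-200,130,38,50),"tray front top")
    w=R(480,860,-480,140,174,188)
    for t,s in(("left",w[(w[:,1]>70)&(w[:,0]<730)]),("part",w[(abs(w[:,1]+157)<25)&(w[:,0]<730)])):
        f=np.polyfit(s[:,0],s[:,1],1); rr=s[:,1]-s[:,0]*f[0]+600*f[0]; print(t,len(s),"slope",f[0].round(4),"y lo/hi@600",np.percentile(rr,[1,5,50,95,99]).round(1),"xmin",np.percentile(s[:,0],[0,1,2]).round(1))
    b=w[(w[:,0]>730)&(w[:,1]>-140)&(w[:,1]<80)]; f=np.polyfit(b[:,1],b[:,0],1); rr=b[:,0]-b[:,1]*f[0]; print("back slope",f[0].round(4),"x@0",np.percentile(rr,[1,5,50,95,99]).round(1))
    pi=R(490,540,108,130,60,170); print("pintle pts",len(pi))
    if len(pi): print(np.c_[pi[np.argsort(pi[:,2])]][::max(1,len(pi)//25)].round(0).tolist())
    px=D["px"]; br=(px[...,0]<115)&(px[...,0]-px[...,2]>20)&ok&(x>500)&(x<750)&(y>-145)&(y<90)&(z>60)&(z<88)
    k,l,st,ce=cv2.connectedComponentsWithStats(br.astype(np.uint8))
    for i in range(1,k):
        if st[i,4]>15: print("brown",st[i,4],np.round(ce[i]),np.median(C[l==i],0).round(1))
E
python3 m.py
```

```text
scene leaf top 410 c [489.7 316.5] sz [ 17.9 261.6] ang 83.97 z 132.4
scene scraper top 495 c [ 425.6 -320.1] sz [99.  23.1] ang 89.87 z 92.1
scene rest rim 688 c [ 427.2 -325.6] sz [119.9 149.1] ang 4.9 z 15.9
scene tray front top 553 c [449.7 -28.1] sz [271.8  39. ] ang 89.84 z 44.4
left 602 slope -0.0004 y lo/hi@600 [ 91.8  92.3  98.3 109.5 110.6] xmin [515.7 517.7 520.2]
part 879 slope 0.0007 y lo/hi@600 [-165.7 -165.4 -158.3 -148.4 -147.4] xmin [515.2 518.8 520.7]
back slope 0.001 x@0 [740.7 742.  756.8 770.7 771.7]
pintle pts 25
[[499.0, 111.0, 66.0], [498.0, 113.0, 67.0], [502.0, 111.0, 67.0], [507.0, 108.0, 68.0], [506.0, 109.0, 71.0], [502.0, 111.0, 71.0], [506.0, 109.0, 75.0], [503.0, 110.0, 76.0], [506.0, 109.0, 79.0], [506.0, 109.0, 83.0], [506.0, 109.0, 86.0], [505.0, 111.0, 88.0], [500.0, 110.0, 142.0], [498.0, 113.0, 142.0], [507.0, 108.0, 143.0], [503.0, 109.0, 144.0], [506.0, 109.0, 145.0], [502.0, 111.0, 146.0], [501.0, 112.0, 148.0], [506.0, 109.0, 153.0], [506.0, 109.0, 156.0], [505.0, 110.0, 159.0], [505.0, 111.0, 161.0], [504.0, 111.0, 164.0], [507.0, 111.0, 166
[... 901 characters left out ...]
 141.0], [521.0, 117.0, 141.0], [540.0, 122.0, 141.0], [533.0, 119.0, 142.0], [518.0, 114.0, 142.0], [499.0, 116.0, 142.0], [530.0, 117.0, 142.0], [530.0, 121.0, 142.0], [528.0, 121.0, 142.0], [513.0, 114.0, 142.0], [516.0, 121.0, 142.0], [516.0, 114.0, 142.0], [513.0, 112.0, 142.0], [506.0, 121.0, 143.0], [511.0, 119.0, 143.0], [540.0, 119.0, 143.0], [499.0, 111.0, 143.0], [501.0, 116.0, 143.0], [518.0, 112.0, 144.0], [502.0, 110.0, 154.0], [504.0, 115.0, 159.0], [504.0, 112.0, 162.0]]
brown 189 [333. 108.] [741.4 -30.3  79.1]
brown 76 [368. 155.] [ 617.3 -119.4   77. ]
brown 76 [333. 157.] [610.9 -28.5  76.9]
brown 59 [299. 160.] [602.2  59.4  77.2]
brown 56 [298. 179.] [552.6  61.4  76.7]
```

Call:
servo_tool([
  [[0,0,0,0,0,-6.7],[0,0,0,0,0,-6.7],[0,0,0,0,0,-6.7],[0,0,0,0,0,-6.7],[0,0,0,0,0,-6.7],[0,0,0,0,0,-6.7],[0,0,0,0,0,-6.7],[0,0,0,0,0,-6.7],[0,0,0,0,0,-6.7],[0,0,0,0,0,-6.7]],
], gripper=1.0)

```text
clock: 2.83
position: [162.1, -551.7, 178.2]
orientation: [0.745, 0.667, -0.0, 0.0]
ft_force: [-0.4, 0.1, -0.1]
finger_gap: 1.001
```

Call:
servo_tool([
  [[0,0,0,0,0,-6.62],[0.029,0.033,0,0,0,0],[0.029,0.033,0,0,0,0],[0.029,0.033,0,0,0,0],[0.029,0.033,0,0,0,0],[0.029,0.033,0,0,0,0],[0.029,0.033,0,0,0,0],[0.029,0.033,0,0,0,0],[0.029,0.033,0,0,0,0],[0,0,0,0,0,0]],
])

```text
clock: 3.67
position: [417.6, -326.3, 178.4]
orientation: [0.705, 0.709, 0.002, 0.0]
ft_force: [-0.6, -0.5, 0.2]
finger_gap: 1.001
```

Call:
servo_tool([
  [[0,0,0,0,0,0],[0,0,0.03,0,0,0],[0,0,0.03,0,0,0],[0,0,0.03,0,0,0],[0,0,0.021,0,0,0],[0,0,0,0,0,0],[0,0,0,0,0,0]],
])

```text
clock: 4.25
position: [411.1, -332.3, 66.6]
orientation: [0.708, 0.706, -0.0, -0.001]
ft_force: [-0.3, -0.3, 0.4]
finger_gap: 0.994
```

Call:
servo_tool([
  [[0.006,0.0075,0,0,0,0],[0.006,0.0075,0,0,0,0],[0,0,0,0,0,0],[0,0,0,0,0,0]],
])

```text
clock: 4.58
position: [428.7, -319.9, 68.5]
orientation: [0.707, 0.708, -0.0, 0.001]
ft_force: [0.1, 0.4, -0.2]
finger_gap: 1.001
```

Call:
servo_tool([
  [[0,0,0,0,0,0],[0,0,0,0,0,0],[0,0,0,0,0,0],[0,0,0,0,0,0],[0,0,0,0,0,0],[0,0,0,0,0,0],[0,0,0,0,0,0],[0,0,0,0,0,0]],
], gripper=0.0)

```text
clock: 5.25
position: [427.5, -319.7, 67.1]
orientation: [0.707, 0.707, -0.0, -0.0]
ft_force: [-0.8, 0.2, -0.8]
finger_gap: 0.468
```

Call:
servo_tool([
  [[0,0,0,0,0,0],[0,0,0,0,0,0],[0,0,0,0,0,0],[0,0,0,0,0,0],[0,0,0,0,0,0],[0,0,0,0,0,0]],
])

```text
clock: 5.75
position: [427.5, -319.7, 67.2]
orientation: [0.707, 0.707, -0.0, 0.0]
ft_force: [0.5, -0.6, 0.1]
finger_gap: 0.041
```

Call:
servo_tool([
  [[0,0,-0.02,0,0,0],[0,0,-0.03,0,0,0],[0,0,-0.03,0,0,0],[0,0,-0.03,0,0,0],[0,0,-0.03,0,0,0],[0,0,-0.02,0,0,0],[0,0,0,0,0,0],[0,0,0,0,0,0]],
])

```text
clock: 6.42
position: [427.9, -320.0, 228.0]
orientation: [0.707, 0.707, 0.0, 0.001]
ft_force: [0.0, -0.2, -1.5]
finger_gap: 0.003
```

```bash
python3 - <<'E'
from h import *
p=imaging.camera("scene"); cv2.imwrite("pics/s2.png",cv2.resize(p["pixels"][200:400,100:400,::-1],(800,533),interpolation=cv2.INTER_CUBIC))
p=imaging.camera("top"); save(p,"t2.png"); print(readout.read_state())
E
```

```text
{'clock': 6.5167, 'q': array([-7.72418871e-01,  1.89976659e-01,  1.50442722e+00, -1.13110834e-04,
        1.44979395e+00, -7.72287660e-01]), 'joint_vel': array([-0.00146925,  0.01016879,  0.01216805,  0.00189745,  0.00202056,
        0.0019141 ]), 'effort': array([ 2.63747008e-02, -3.69810247e+01, -2.50849235e+01,  4.29617555e-02,
        4.72647138e-02,  3.18095190e-04]), 'position': array([ 426.75390074, -318.98581786,  225.67939889]), 'orientation': array([ 7.07147690e-01,  7.07064668e-01, -7.31198599e-05, -1.30174789e-03]), 'ft_force': array([-0.23057801, -0.96256741,  0.27946241]), 'moment': array([-0.03419025, -0.07804148,  0.00625495]), 'finger_gap': 0.005103085100285018}
```

View pics/s2.png

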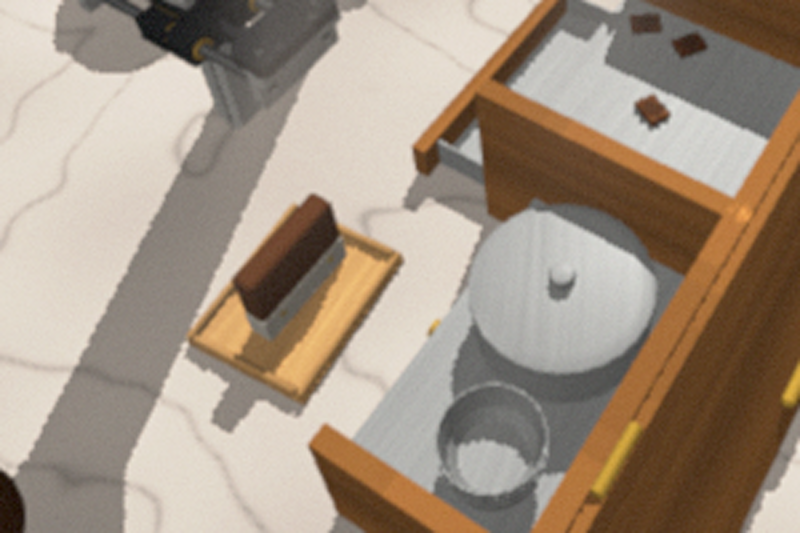

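```bash
python3 - <<'E'
from h import *
p=imaging.camera("scene"); P=readout.read_state()["position"]; print(P,proj(p,P),proj(p,[426,-320,92]))
C=cloud(p); print(C[240:262:4,196,:].round(0), C[215:262:5,190:215:6,:].round(0).tolist())
t=imaging.camera("top"); print(proj(t,P)); Ct=cloud(t)
u,v=map(int,proj(t,P)); print(Ct[v-30:v+31:15,u-30:u+31:15].round(0).tolist())
E
```

```text
[ 426.63803938 -318.87418935  225.34800023] (np.float64(193.74545685625878), np.float64(253.54160422762018)) (np.float64(206.11639344145863), np.float64(290.4605887190728))
[[ 439. -313.  270.]
 [ 251. -192.   -1.]
 [ 261. -203.   -0.]
 [ 273. -214.    3.]
 [ 281. -223.    2.]
 [ 289. -232.    1.]] [[[488.0, -341.0, 395.0], [494.0, -335.0, 393.0], [504.0, -331.0, 395.0], [511.0, -326.0, 394.0], [517.0, -319.0, 390.0]], [[495.0, -348.0, 394.0], [503.0, -344.0, 394.0], [511.0, -339.0, 394.0], [517.0, -333.0, 392.0], [515.0, -320.0, 378.0]], [[496.0, -352.0, 387.0], [508.0, -350.0, 392.0], [517.0, -346.0, 393.0], [515.0, -334.0, 379.0], [507.0, -316.0, 358.0]], [[440.0, -319.0, 306.0], [510.0, -354.0, 385.0], [512.0, -345.0, 378.0], [507.0, -331.0, 360.0], [262.0, -132.0, 3.0]], [[438.0, -321.0, 292.0], [504.0, -353.0, 368.0], [508.0, -345.0, 362.0], [257.0, -152.0, -1.0], [272.0, -144.0, 0.0]], [[440.0, -325.0, 283.0], [439.0, -313.0, 270.0], [508.0, -348.0, 352.0], [272.0, -167.0, 3.0], [283.0, -156.0, -1.0]], [[438.0, -327.0, 269.0], [254.0, -195.0, -0.0], [267.0, -186.0, -1.0], [283
[... 327 characters left out ...]
, -2.0], [317.0, -217.0, 4.0], [330.0, -208.0, 2.0]]]
(np.float64(470.8555842382715), np.float64(227.8989901912958))
[[[518.0, -330.0, 2.0], [518.0, -373.0, -2.0], [519.0, -415.0, -1.0], [519.0, -456.0, 1.0], [476.0, -301.0, 394.0]], [[476.0, -327.0, 6.0], [476.0, -368.0, 7.0], [477.0, -414.0, -4.0], [452.0, -286.0, 367.0], [450.0, -301.0, 393.0]], [[432.0, -296.0, 94.0], [432.0, -335.0, 91.0], [436.0, -412.0, -1.0], [425.0, -286.0, 365.0], [424.0, -296.0, 401.0]], [[394.0, -325.0, 7.0], [394.0, -366.0, 6.0], [395.0, -404.0, 15.0], [395.0, -450.0, 2.0], [398.0, -298.0, 393.0]], [[353.0, -326.0, -0.0], [353.0, -368.0, -2.0], [354.0, -408.0, 0.0], [354.0, -449.0, 2.0], [372.0, -297.0, 394.0]]]
```

View pics/t2.png

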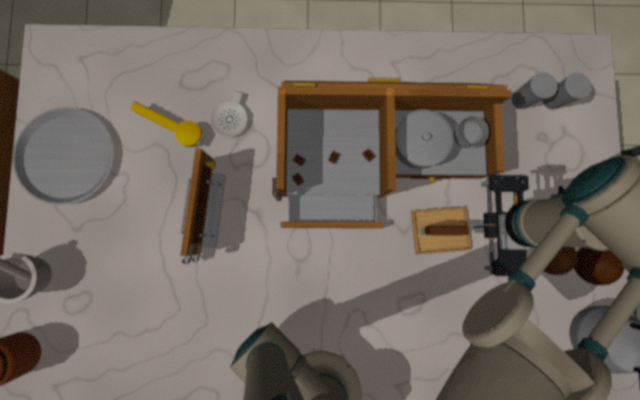

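The scraper is still standing upright at px (450,230) in the top view, so the grasp missed it. The gripper fingers look higher in the cloud than the reported TCP, so I'll measure them.

```bash
python3 - <<'E'
from h import *
for n in("scene","top"):
    p=imaging.camera(n); C=cloud(p).reshape(-1,3); C=C[(p["depth"]>0).ravel()]
    m=(C[:,0]>300)&(C[:,0]<570)&(C[:,1]>-420)&(C[:,1]<-240)&(C[:,2]>120)&(C[:,2]<480)
    X=C[m]
    for a in range(120,480,20):
        s=X[(X[:,2]>=a)&(X[:,2]<a+20)]
        if len(s): print(n,a,len(s),s.min(0)[:2].round(),s.max(0)[:2].round(),np.median(s,0)[:2].round())
E
```

```text
scene 240 8 [ 423. -328.] [ 435. -326.] [ 428. -328.]
scene 260 99 [ 416. -329.] [ 441. -309.] [ 438. -327.]
scene 280 108 [ 414. -329.] [ 442. -312.] [ 439. -327.]
scene 300 84 [ 416. -329.] [ 441. -317.] [ 434. -328.]
scene 320 18 [ 423. -329.] [ 441. -318.] [ 435. -328.]
scene 340 248 [ 347. -353.] [ 509. -285.] [ 505. -331.]
scene 360 925 [ 341. -354.] [ 515. -285.] [ 448. -343.]
scene 380 1719 [ 339. -354.] [ 518. -284.] [ 473. -333.]
scene 400 323 [ 388. -342.] [ 447. -295.] [ 439. -328.]
scene 420 121 [ 389. -354.] [ 464. -319.] [ 437. -351.]
scene 440 661 [ 389. -357.] [ 466. -283.] [ 453. -340.]
scene 460 426 [ 413. -356.] [ 466. -292.] [ 456. -339.]
top 240 10 [ 424. -313.] [ 436. -310.] [ 429. -311.]
top 260 49 [ 417. -312.] [ 440. -308.] [ 429. -310.]
top 280 54 [ 417. -315.] [ 441. -309.] [ 429. -311.]
top 300 12 [ 424. -312.] [ 440. -309.] [ 431. -310.]
top 320 3 [ 430. -325.] [ 430. -322.] [ 430. -324.]
top 340 47 [ 349. -309.] [ 508. -285.] [ 423. -287.]
top 360 612 [ 344. -344.] [ 514. -285.] [ 430. -293.]
top 380 1841 [ 341. -354.] [ 517. -285.] [ 449. -307.]
top 400 76 [ 390. -301.] [ 446. -295.] [ 418. -297.]
top 420 164 [ 389. -330.] [ 444. -284.] [ 398. -287.]
top 440 463 [ 389. -329.] [ 466. -282.] [ 421. -292.]
top 460 214 [ 393. -314.] [ 465. -282.] [ 426. -288.]
```

Call:
servo_tool([
  [[0,0,0.02,0,0,0],[0,0,0.03,0,0,0],[0,0,0.02,0,0,0],[0,0,0.02,0,0,0],[0,0,0,0,0,0],[0,0,0,0,0,0],[0,0,0,0,0,0],[0,0,0,0,0,0],[0,0,0,0,0,0],[0,0,0,0,0,0]],
], gripper=0.7)

```text
clock: 7.55
position: [428.0, -320.2, 138.2]
orientation: [0.707, 0.707, -0.0, 0.001]
ft_force: [0.2, 0.8, 0.1]
finger_gap: 0.674
```

```bash
cat > grip.py <<'E'
from h import *
s=readout.read_state(); P=s["position"]; print(s["clock"],P.round(1),s["orientation"].round(3),s["finger_gap"],s["ft_force"].round(1))
for n in("scene","top"):
    p=imaging.camera(n); C=cloud(p).reshape(-1,3); C=C[(p["depth"]>0).ravel()]
    X=C[(abs(C[:,:2]-P[:2])<[70,30]).all(1)&(abs(C[:,2]-P[2]-40)<90)&(C[:,2]>96)]
    for a in range(-40,90,10):
        q=X[(X[:,2]>=P[2]+a)&(X[:,2]<P[2]+a+10)]
        if len(q): print(n,a,len(q),q.min(0).round(),q.max(0).round())
    B=C[(abs(C[:,:2]-P[:2])<[110,60]).all(1)&(C[:,2]>P[2]+95)&(C[:,2]<P[2]+200)]; print("body",np.percentile(B[:,2]-P[2],[0.5,2,10,30,50,70,90]).round(1))
E
python3 grip.py
```

```text
7.55 [ 428.  -320.2  138.2] [ 0.707  0.707 -0.     0.001] 0.6737199578548542 [0.2 0.8 0.1]
scene 20 6 [ 395. -329.  167.] [ 397. -313.  168.]
scene 30 41 [ 387. -330.  168.] [ 473. -311.  178.]
scene 40 61 [ 384. -330.  178.] [ 474. -311.  188.]
scene 50 65 [ 386. -330.  189.] [ 473. -312.  198.]
scene 60 54 [ 385. -331.  198.] [ 474. -312.  208.]
scene 70 25 [ 385. -330.  209.] [ 465. -311.  217.]
scene 80 25 [ 386. -330.  218.] [ 464. -311.  227.]
body [104.4 127.9 137.6 150.3 166.4 168.3 172. ]
top 20 1 [ 463. -314.  163.] [ 463. -314.  163.]
top 30 24 [ 387. -326.  169.] [ 474. -310.  178.]
top 40 18 [ 387. -312.  179.] [ 473. -310.  187.]
top 50 17 [ 387. -313.  189.] [ 472. -311.  197.]
top 60 20 [ 385. -314.  199.] [ 474. -310.  207.]
top 70 10 [ 396. -327.  210.] [ 467. -311.  217.]
top 80 5 [ 396. -313.  219.] [ 466. -310.  226.]
body [125.9 133.2 141.4 150.3 165.9 167.2 168.7]
```

The fingertips are about 29 mm above the reported z, consistently at two heights and in both cameras. From here I'll use true z = reported + 29.

Call:
servo_tool([
  [[0,0,0.03,0,0,0],[0,0,0.03,0,0,0],[0,0,0.02,0,0,0],[0,0,0.01,0,0,0],[0,0,0.01,0,0,0],[0,0,0,0,0,0],[0,0,0,0,0,0]],
])

```text
clock: 8.23
position: [428.0, -320.1, 37.6]
orientation: [0.707, 0.707, -0.0, 0.0]
ft_force: [0.5, -0.6, -0.1]
finger_gap: 0.697
```

Call:
servo_tool([
  [[0,0,0,0,0,0],[0,0,0,0,0,0],[0,0,0,0,0,0],[0,0,0,0,0,0],[0,0,0,0,0,0],[0,0,0,0,0,0],[0,0,0,0,0,0],[0,0,0,0,0,0]],
], gripper=0.0)

```text
clock: 8.9
position: [427.2, -319.7, 37.3]
orientation: [0.707, 0.707, -0.0, -0.0]
ft_force: [-0.5, 0.9, 1.5]
finger_gap: 0.257
```

Call:
servo_tool([
  [[0,0,-0.03,0,0,0],[0,0,-0.03,0,0,0],[0,0,-0.03,0,0,0],[0.02,0,-0.03,0,0,0],[0.04,0,0,0,0,0],[0.04,0,0,0,0,0],[0.04,0,0,0,0,0],[0.04,0,0,0,0,0],[0.04,0,0,0,0,0],[0.04,0,0,0,0,0]],
])

```text
clock: 9.73
position: [426.8, -57.8, 156.8]
orientation: [0.707, 0.707, 0.0, -0.0]
ft_force: [0.1, 0.1, -1.8]
finger_gap: 0.252
```

Call:
servo_tool([
  [[0.032,0.02,0,0,0,0],[0,0.04,0,0,0,0],[0,0.04,0,0,0,0],[0,0.04,0,0,0,0],[0,0.04,0,0,0,0],[0,0.03,0,0,0,0],[0,0.023,0,0,0,0],[0,0,0,0,0,0],[0,0,0,0,0,0]],
])

```text
clock: 10.48
position: [660.7, -27.6, 155.4]
orientation: [0.707, 0.707, -0.001, -0.001]
ft_force: [-1.0, -0.6, -1.6]
finger_gap: 0.255
```

```bash
cat > st.py <<'E'
from h import *
s=readout.read_state(); print(s["clock"],s["position"].round(1),s["orientation"].round(4),s["finger_gap"].round(3),s["ft_force"].round(1),s["moment"].round(2),s["q"].round(2))
E
python3 st.py
```

```text
Traceback (most recent call last):
  File "st.py", line 2, in <module>
    s=readout.read_state(); print(s["clock"],s["position"].round(1),s["orientation"].round(4),s["finger_gap"].round(3),s["ft_force"].round(1),s["moment"].round(2),s["q"].round(2))
                                                                                              ^^^^^^^^^^^^^^^^^^^^^
AttributeError: 'float' object has no attribute 'round'
```

Call:
servo_tool([
  [[0,0,0.025,0,0,0],[0,0,0.02,0,0,0],[0,0,0.007,0,0,0],[0,0,0,0,0,0],[0,0,0,0,0,0],[0,0,0,0,0,0]],
])

```text
clock: 10.98
position: [661.1, -27.9, 106.7]
orientation: [0.707, 0.707, 0.001, 0.001]
ft_force: [-0.1, -0.0, -2.4]
finger_gap: 0.254
```

Call:
servo_tool([
  [[0,0,0.001,0,0,0],[0,0,0,0,0,0],[0,0,0,0,0,0]],
])

```text
clock: 11.23
position: [660.9, -27.8, 105.0]
orientation: [0.707, 0.707, 0.0, 0.001]
ft_force: [0.0, 0.1, -2.3]
finger_gap: 0.253
```

Call:
servo_tool([
  [[0,0,0.001,0,0,0],[0,0,0,0,0,0],[0,0,0,0,0,0]],
])

```text
clock: 11.48
position: [660.5, -27.7, 103.1]
orientation: [0.707, 0.707, -0.0, -0.0]
ft_force: [-0.3, 0.1, -2.3]
finger_gap: 0.253
```

Call:
servo_tool([
  [[0,0,0.001,0,0,0],[0,0,0,0,0,0],[0,0,0,0,0,0]],
])

```text
clock: 11.73
position: [660.5, -27.7, 102.0]
orientation: [0.707, 0.707, -0.0, -0.0]
ft_force: [0.7, 0.3, -1.5]
finger_gap: 0.253
```

Call:
servo_tool([
  [[0,0,0.001,0,0,0],[0,0,0,0,0,0],[0,0,0,0,0,0]],
])

```text
clock: 11.98
position: [660.5, -27.7, 101.0]
orientation: [0.707, 0.707, -0.0, -0.0]
ft_force: [-0.0, -0.4, -3.1]
finger_gap: 0.253
```

Call:
servo_tool([
  [[0,0,0.001,0,0,0],[0,0,0,0,0,0],[0,0,0,0,0,0]],
])

```text
clock: 12.23
position: [660.7, -27.8, 100.5]
orientation: [0.707, 0.707, 0.0, 0.0]
ft_force: [-0.2, -0.6, 0.1]
finger_gap: 0.251
```

Call:
servo_tool([
  [[0,0,-0.001,0,0,0],[0,-0.01,0,0,0,0],[0,-0.015,0,0,0,0],[0,-0.015,0,0,0,0],[0,-0.015,0,0,0,0],[0,-0.015,0,0,0,0],[0,-0.015,0,0,0,0],[0,-0.015,0,0,0,0],[0,-0.012,0,0,0,0],[0,-0.008,0,0,0,0]],
])

```text
clock: 13.07
position: [538.1, -27.5, 101.1]
orientation: [0.707, 0.707, -0.001, -0.001]
ft_force: [0.2, -0.2, -1.4]
finger_gap: 0.253
```

Call:
servo_tool([
  [[0,-0.006,0,0,0,0],[0,-0.006,0,0,0,0],[0,-0.006,0,0,0,0],[0,-0.006,0,0,0,0],[0,0,0,0,0,0],[0,0,0,0,0,0]],
])

```text
clock: 13.57
position: [516.6, -27.7, 101.2]
orientation: [0.707, 0.707, 0.0, 0.0]
ft_force: [-0.1, -1.2, -1.6]
finger_gap: 0.25
```

```bash
cat > chips.py <<'E'
from h import *
import sys
s=readout.read_state(); print(s["clock"],s["position"].round(1),s["orientation"].round(4),round(s["finger_gap"],3),s["ft_force"].round(1),s["q"].round(2))
for n in("scene","top"):
    p=imaging.camera(n); C=cloud(p); x,y,z=C[...,0],C[...,1],C[...,2]; px=cv2.medianBlur(p["pixels"],3).astype(int)
    br=(px[...,0]<115)&(px[...,0]-px[...,2]>20)&(x>425)&(x<738)&(y>-147)&(y<91)&(z>4)&(z<90)
    k,l,st,ce=cv2.connectedComponentsWithStats(br.astype(np.uint8))
    for i in range(1,k):
        if st[i,4]>15: print(n,"brown",st[i,4],np.round(ce[i]),np.median(C[l==i],0).round(1))
    for q in imaging.recognise(p,"chip0_mid"):
        u,v=np.round(q["bbox"][:2]).astype(int)
        if q["bbox"][2]<30: print(n,"net",round(q["conf"],2),(u,v),C[v,u].round())
    if len(sys.argv)>1: cv2.imwrite("pics/"+n+sys.argv[1]+".png",cv2.resize(p["pixels"][80:250,260:420,::-1] if n=="top" else p["pixels"][170:300,240:420,::-1],None,fx=3.5,fy=3.5,interpolation=cv2.INTER_CUBIC))
E
python3 chips.py A
```

```text
13.5667 [516.6 -27.7 101.2] [7.072e-01 7.070e-01 1.000e-04 2.000e-04] 0.25 [-0.1 -1.2 -1.6] [-0.19  0.25  1.75 -0.    1.15 -0.19]
scene brown 59 [342. 209.] [553.7  61.3  78.2]
scene brown 109 [292. 222.] [446.2 -17.1  33.5]
scene brown 67 [358. 216.] [603.1  59.8  77.7]
scene brown 106 [273. 245.] [ 445.9 -104.1   31. ]
top brown 54 [299. 160.] [602.4  59.3  76.5]
top brown 54 [298. 179.] [552.5  61.4  76.8]
top brown 33 [292. 223.] [443.7  73.9  42.6]
top brown 197 [337. 225.] [436.5 -36.3  43.5]
```

Call:
servo_tool([
  [[0,0,-0.03,0,0,0],[-0.033,0,-0.01,0,0,0],[-0.033,0.02,0,0,0,0],[0,0.03,0,0,0,0],[0,0.03,0,0,0,0],[0,0.03,0,0,0,0],[0,0.03,0,0,0,0],[0,0.004,0,0,0,0],[0,0,0,0,0,0]],
])

```text
clock: 14.52
position: [662.3, -93.8, 139.9]
orientation: [0.707, 0.707, -0.0, -0.0]
ft_force: [-0.1, -0.1, -1.0]
finger_gap: 0.253
```

```bash
python3 chips.py B
```

```text
14.5167 [662.3 -93.8 139.9] [ 7.069e-01  7.073e-01 -1.000e-04 -2.000e-04] 0.253 [-0.1 -0.1 -1. ] [-0.24  0.44  1.35 -0.    1.35 -0.25]
scene brown 197 [298. 216.] [446.   13.3  31.2]
scene brown 102 [273. 245.] [ 446.1 -105.7   31.4]
top brown 60 [299. 160.] [602.5  59.4  77. ]
top brown 61 [298. 179.] [552.6  63.7  77.5]
top brown 73 [307. 222.] [444.4  37.3  42.9]
```

View pics/topB.png

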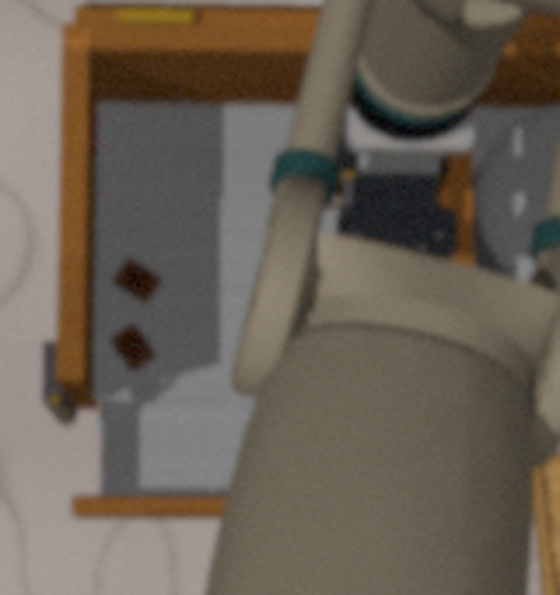

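The arm hides the right half of the bay. The two left chips, at crop px (136,279) and (132,347), have not moved. I'll carry on with the right-hand pass.

Call:
servo_tool([
  [[0,0,0.02,0,0,0],[0,0,0.013,0,0,0],[0,0,0.006,0,0,0],[0,0,0,0,0,0],[0,0,0,0,0,0]],
])

```text
clock: 15.13
position: [660.2, -93.8, 102.8]
orientation: [0.707, 0.707, 0.0, 0.0]
ft_force: [-0.2, -1.1, -1.9]
finger_gap: 0.251
```

Call:
servo_tool([
  [[0,-0.012,0,0,0,0],[0,-0.015,0,0,0,0],[0,-0.015,0,0,0,0],[0,-0.015,0,0,0,0],[0,-0.015,0,0,0,0],[0,-0.015,0,0,0,0],[0,-0.015,0,0,0,0],[0,-0.012,0,0,0,0],[0,-0.008,0,0,0,0]],
])

```text
clock: 15.88
position: [537.9, -93.8, 103.5]
orientation: [0.707, 0.707, 0.0, 0.001]
ft_force: [-0.5, -0.8, -2.6]
finger_gap: 0.253
```

Call:
servo_tool([
  [[0,-0.006,0,0,0,0],[0,-0.006,0,0,0,0],[0,-0.006,0,0,0,0],[0,-0.006,0,0,0,0],[0,0,0,0,0,0],[0,0,0,0,0,0]],
])

```text
clock: 16.38
position: [514.5, -93.8, 102.1]
orientation: [0.707, 0.707, 0.0, 0.0]
ft_force: [0.1, -0.1, -1.7]
finger_gap: 0.255
```

```bash
python3 chips.py C
```

```text
16.3833 [514.5 -93.8 102.1] [7.072e-01 7.070e-01 1.000e-04 1.000e-04] 0.255 [ 0.1 -0.1 -1.7] [-0.31  0.25  1.74 -0.    1.15 -0.31]
scene brown 57 [342. 209.] [553.1  61.3  77.6]
scene brown 66 [358. 216.] [603.2  59.6  77.7]
scene brown 104 [273. 245.] [ 446.  -105.9   31.2]
top brown 52 [299. 160.] [602.4  59.3  76.4]
top brown 49 [298. 179.] [552.6  61.4  77.2]
top brown 66 [335. 206.] [487.5 -37.9  16.6]
top brown 271 [315. 224.] [439.4  13.7  43.4]
top brown 56 [364. 226.] [ 434.5 -111.2   43.4]
```

Call:
servo_tool([
  [[0,0,-0.03,0,0,0],[0.033,0,-0.009,0,0,0],[0.033,0.01,0,0,0,0],[0.033,0.02,0,0,0,0],[0.033,0.02,0,0,0,0],[0,0.03,0,0,0,0],[0,0.03,0,0,0,0],[0,0.03,0,0,0,0],[0,0.005,0,0,0,0],[0,0,0,0,0,0]],
])

```text
clock: 17.42
position: [661.4, 38.4, 139.9]
orientation: [0.707, 0.707, -0.0, -0.0]
ft_force: [0.0, 0.1, -1.7]
finger_gap: 0.255
```

Call:
servo_tool([
  [[0,0,0,0,0,0],[0,0,0.02,0,0,0],[0,0,0.014,0,0,0],[0,0,0.006,0,0,0],[0,0,0,0,0,0],[0,0,0,0,0,0]],
])

```text
clock: 17.92
position: [658.7, 38.2, 101.7]
orientation: [0.707, 0.707, -0.0, -0.0]
ft_force: [-0.5, 0.5, -0.4]
finger_gap: 0.253
```

```bash
python3 chips.py D
```

```text
17.9167 [658.7  38.2 101.7] [ 0.7072  0.707  -0.     -0.    ] 0.253 [-0.5  0.5 -0.4] [-0.05  0.45  1.43  0.    1.26 -0.05]
scene brown 203 [299. 215.] [446.   14.5  31.5]
scene brown 59 [342. 209.] [553.2  61.2  78.1]
scene brown 67 [358. 216.] [603.6  59.4  77.9]
scene brown 105 [273. 246.] [ 446.1 -107.    32. ]
top brown 68 [355. 222.] [445.3 -92.1  41.8]
```

Call:
servo_tool([
  [[0,-0.01,0,0,0,0],[0,-0.015,0,0,0,0],[0,-0.015,0,0,0,0],[0,-0.015,0,0,0,0],[0,-0.015,0,0,0,0],[0,-0.01,0,0,0,0],[0,-0.01,0,0,0,0],[0,-0.01,0,0,0,0],[0,-0.008,0,0,0,0],[0,-0.008,0,0,0,0]],
])

```text
clock: 18.95
position: [543.1, 38.3, 101.3]
orientation: [0.707, 0.707, 0.0, 0.0]
ft_force: [0.1, -0.1, -1.7]
finger_gap: 0.257
```

Call:
servo_tool([
  [[0,-0.007,0,0,0,0],[0,-0.007,0,0,0,0],[0,-0.006,0,0,0,0],[0,-0.006,0,0,0,0],[0,0,0,0,0,0],[0,0,0,0,0,0],[0,0,0,0,0,0]],
])

```text
clock: 19.53
position: [518.0, 38.3, 101.2]
orientation: [0.707, 0.707, 0.0, 0.0]
ft_force: [-0.5, -0.3, -2.4]
finger_gap: 0.256
```

```bash
python3 chips.py E
```

```text
19.5333 [518.   38.3 101.2] [7.071e-01 7.071e-01 2.000e-04 3.000e-04] 0.256 [-0.5 -0.3 -2.4] [-0.06  0.25  1.74 -0.    1.15 -0.06]
scene brown 214 [299. 215.] [446.   17.3  31.4]
scene brown 16 [312. 216.] [472.3  40.4  18.4]
scene brown 103 [273. 245.] [ 445.9 -106.2   32.3]
top brown 143 [310. 225.] [436.2  32.   43.2]
top brown 65 [359. 222.] [445.2 -98.3  42.7]
```

Call:
servo_tool([
  [[0,0,-0.03,0,0,0],[0,-0.03,-0.01,0,0,0],[-0.02,-0.03,0,0,0,0],[-0.03,-0.02,0,0,0,0],[-0.039,0,0,0,0,0],[-0.039,0,0,0,0,0],[-0.039,0,0,0,0,0],[-0.039,0,0,0,0,0],[-0.039,0,0,0,0,0],[-0.039,0,0,0,0,0]],
])

```text
clock: 20.57
position: [437.3, -247.7, 141.3]
orientation: [0.707, 0.707, 0.0, 0.0]
ft_force: [0.4, 0.0, -1.6]
finger_gap: 0.253
```

Call:
servo_tool([
  [[-0.04,-0.01,0,0,0,0],[-0.038,0,0,0,0,0],[0,0,0,0,0,0],[0,0,0,0,0,0]],
])

```text
clock: 20.9
position: [427.4, -325.8, 140.7]
orientation: [0.708, 0.706, 0.0, -0.0]
ft_force: [0.5, 0.3, -1.2]
finger_gap: 0.251
```

```bash
python3 chips.py F; python3 - <<'E'
import cv2,numpy as np
a=cv2.imread("pics/topF.png");b=cv2.imread("pics/sceneF.png")
b=cv2.resize(b,None,fx=.38,fy=.38) if 0 else b
h=595; a=cv2.resize(a,(380,int(a.shape[0]*380/a.shape[1]))); b=cv2.resize(b,(415,int(b.shape[0]*415/b.shape[1])))
c=np.zeros((max(a.shape[0],b.shape[0]),795,3),np.uint8); c[:a.shape[0],:380]=a; c[:b.shape[0],380:]=b; cv2.imwrite("pics/F.png",c)
E
```

```text
20.9 [ 427.4 -325.8  140.7] [ 7.084e-01  7.058e-01  0.000e+00 -1.000e-04] 0.251 [ 0.5  0.3 -1.2] [-0.78  0.24  1.65  0.    1.25 -0.78]
scene brown 206 [299. 215.] [446.   15.3  31.8]
scene brown 75 [315. 215.] [479.3  46.6  21.4]
scene brown 104 [273. 246.] [ 446.  -105.4   30.9]
top brown 135 [301. 207.] [485.2  53.7  19.8]
top brown 65 [335. 206.] [488.7 -37.8  16.9]
top brown 281 [323. 223.] [444.    8.4  43.2]
top brown 37 [349. 226.] [434.2 -73.2  43.1]
```

View pics/F.png

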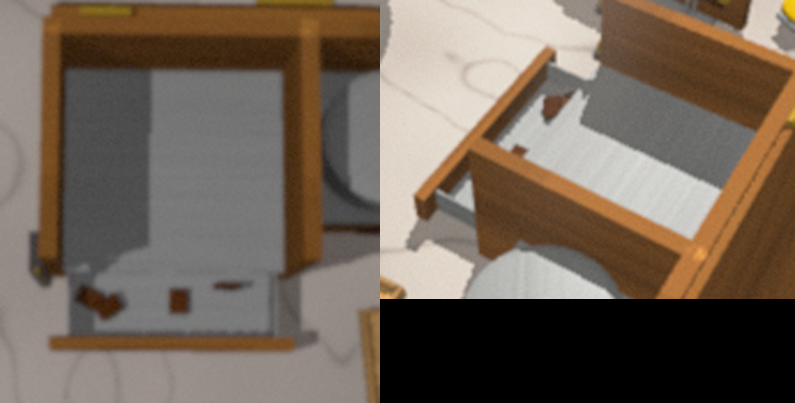

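```bash
python3 - <<'E'
from h import *
p=imaging.camera("top"); C=cloud(p); px=p["pixels"].astype(int)
for v in range(196,206): print(v,[(u,C[v,u].round().astype(int).tolist(),px[v,u,0]-px[v,u,2]) for u in range(353,365,3)])
E
```

```text
196 [(353, [517, -87, 14], np.int64(0)), (356, [517, -96, 11], np.int64(0)), (359, [518, -104, 8], np.int64(0)), (362, [517, -112, 12], np.int64(0))]
197 [(353, [514, -88, 11], np.int64(1)), (356, [515, -96, 8], np.int64(0)), (359, [515, -104, 10], np.int64(1)), (362, [514, -112, 13], np.int64(0))]
198 [(353, [512, -87, 13], np.int64(4)), (356, [511, -95, 15], np.int64(3)), (359, [512, -105, 5], np.int64(3)), (362, [512, -112, 10], np.int64(0))]
199 [(353, [507, -85, 29], np.int64(14)), (356, [507, -93, 33], np.int64(10)), (359, [507, -102, 29], np.int64(11)), (362, [509, -112, 9], np.int64(2))]
200 [(353, [504, -85, 30], np.int64(30)), (356, [504, -93, 32], np.int64(24)), (359, [504, -101, 33], np.int64(26)), (362, [506, -112, 13], np.int64(5))]
201 [(353, [502, -86, 26], np.int64(19)), (356, [502, -93, 31], np.int64(23)), (359, [502, -102, 29], np.int64(21)), (362, [504, -112, 10], np.int64(2))]
202 [(353, [501, -87, 11], np.int64(8)), (356, [501, -96, 10], np.int64(8)), (359, [501, -104, 12], np.int64(7)), (362, [501, -112, 10], np.int64(3))]
203 [(353, [498, -88, 7], np.int64(1)), (356, [498, -95, 13], np.int64(1)), (359, [498, -104, 10], np.int64(3)), (362, [498, -112, 12], np.int64(0))]
204 [(353, [495, -87, 13], np.int64(0)), (356, [496, -96, 8], np.int64(2)), (359, [496, -104, 10], np.int64(2)), (362, [495, -112, 12], np.int64(2))]
205 [(353, [493, -88, 9], np.int64(2)), (356, [493, -96, 10], np.int64(-1)), (359, [493, -104, 10], np.int64(1)), (362, [493, -113, 7], np.int64(2))]
```

Call:
servo_tool([
  [[0,0,0.03,0,0,0],[0,0,0.03,0,0,0],[0,0,0.02,0,0,0],[0,0,0.015,0,0,0],[0,0,0.005,0,0,0],[0,0,0,0,0,0],[0,0,0,0,0,0]],
])

```text
clock: 21.73
position: [428.2, -323.5, 41.9]
orientation: [0.707, 0.707, -0.0, 0.001]
ft_force: [0.3, -0.8, -2.6]
finger_gap: 0.256
```

Call:
servo_tool([
  [[0,0,0.001,0,0,0],[0,0,0,0,0,0],[0,0,0,0,0,0],[0,0,0,0,0,0]],
])

```text
clock: 22.07
position: [427.8, -324.1, 40.9]
orientation: [0.707, 0.707, -0.0, 0.001]
ft_force: [0.2, 0.5, -2.1]
finger_gap: 0.254
```

Call:
servo_tool([
  [[0,0,0.001,0,0,0],[0,0,0,0,0,0],[0,0,0,0,0,0]],
])

```text
clock: 22.32
position: [427.5, -323.7, 39.2]
orientation: [0.707, 0.707, -0.0, 0.0]
ft_force: [0.5, 0.3, -2.4]
finger_gap: 0.253
```

Call:
servo_tool([
  [[0,0,0.001,0,0,0],[0,0,0,0,0,0],[0,0,0,0,0,0]],
])

```text
clock: 22.57
position: [427.4, -323.7, 38.1]
orientation: [0.707, 0.707, -0.0, -0.0]
ft_force: [0.2, -0.1, -2.2]
finger_gap: 0.252
```

One more millimetre, then release and lift.

Call:
servo_tool([
  [[0,0,0.001,0,0,0],[0,0,0,0,0,0],[0,0,0,0,0,0]],
])

```text
clock: 22.82
position: [427.4, -323.7, 37.1]
orientation: [0.707, 0.707, -0.0, -0.0]
ft_force: [-0.0, -0.7, -2.5]
finger_gap: 0.251
```

Call:
servo_tool([
  [[0,0,0,0,0,0],[0,0,0,0,0,0],[0,0,0,0,0,0],[0,0,0,0,0,0],[0,0,0,0,0,0],[0,0,0,0,0,0],[0,0,0,0,0,0],[0,0,0,0,0,0]],
], gripper=0.6)

```text
clock: 23.48
position: [427.5, -323.7, 37.2]
orientation: [0.707, 0.707, -0.0, 0.0]
ft_force: [0.1, 0.1, -0.4]
finger_gap: 0.6
```

Call:
servo_tool([
  [[0,0,-0.03,0,0,0],[0,0,-0.04,0,0,0],[0,0,-0.04,0,0,0],[0,0,0,0,0,0],[0,0,0,0,0,0]],
])

```text
clock: 23.9
position: [428.9, -325.0, 149.7]
orientation: [0.707, 0.707, 0.0, 0.003]
ft_force: [0.8, -0.0, 0.1]
finger_gap: 0.601
```

Call:
servo_tool([
  [[0.037,-0.01,0,0,0,0],[0.037,-0.01,0,0,0,0],[0.037,-0.013,0,0,0,0],[0.037,0,0,0,0,0],[0.037,0,0,0,0,0],[0.037,0,0,0,0,0],[0.037,0,0,0,0,0],[0.038,0,0,0,0,0],[0,0,0,0,0,0],[0,0,0,0,0,0]],
], gripper=0.0)

```text
clock: 24.73
position: [393.0, -24.8, 145.7]
orientation: [0.705, 0.709, -0.001, -0.001]
ft_force: [0.5, 0.0, -0.2]
finger_gap: 0.007
```

```bash
python3 chips.py; python3 - <<'E'
from h import *
for n in("scene","top"):
    p=imaging.camera(n); C=cloud(p); x,y,z=[C[...,i] for i in range(3)]
    for t,b in(("scr",(380,470,-400,-240,84,98)),("tray",(415,470,-200,130,40,48))):
        X=C[(x>b[0])&(x<b[1])&(y>b[2])&(y<b[3])&(z>b[4])&(z<b[5])]
        if len(X)>5: print(n,t,len(X),cv2.minAreaRect(X[:,:2].astype(np.float32)),np.median(X,0).round(1),np.percentile(X[:,0],[2,98]).round(1))
E
```

```text
24.7333 [393.  -24.8 145.7] [ 0.7054  0.7088 -0.0009 -0.0012] 0.007 [ 0.5  0.  -0.2] [-0.24  0.02  1.9  -0.    1.22 -0.24]
scene brown 206 [299. 215.] [446.   16.   31.7]
scene brown 74 [315. 215.] [479.4  45.7  21.4]
scene brown 103 [273. 245.] [ 446.2 -106.4   31. ]
top brown 137 [301. 207.] [485.2  51.4  19.4]
top brown 83 [299. 223.] [441.6  55.4  43.3]
scene scr 484 ((429.22149658203125, -325.53741455078125), (24.302183151245117, 98.68766021728516), 0.6067163944244385) [ 431.7 -328.4   91.8] [418.2 440.7]
scene tray 506 ((448.4011535644531, -27.52813720703125), (38.29987716674805, 273.5446472167969), 0.42688313126564026) [440.  -38.8  44.3] [430.5 452.2]
top scr 370 ((428.6654968261719, -324.3505554199219), (22.698558807373047, 99.25016784667969), 0.4107811152935028) [ 429.6 -321.5   91.3] [417.2 440.1]
top tray 179 ((449.9027404785156, 69.32630157470703), (74.71505737304688, 37.98170852661133), 86.76148223876953) [438.7  68.6  43.4] [430.9 450.2]
```

Call:
servo_tool([
  [[0,0,0.035,0,0,0],[0,0,0.035,0,0,0],[0,0,0.035,0,0,0],[0,0,0.03,0,0,0],[0,0,0.017,0,0,0],[0,0,0,0,0,0],[0,0,0,0,0,0]],
])

```text
clock: 25.62
position: [394.1, -27.4, -5.3]
orientation: [0.708, 0.706, -0.001, -0.001]
ft_force: [-0.1, -0.4, 0.5]
finger_gap: 0.004
```

Call:
servo_tool([
  [[0,0.01,0,0,0,0],[0,0.01,0,0,0,0],[0,0.008,0,0,0,0],[0,0.008,0,0,0,0],[0,0.008,0,0,0,0],[0,0.008,0,0,0,0],[0,0.008,0,0,0,0],[0,0.008,0,0,0,0],[0,0.006,0,0,0,0],[0,0,0,0,0,0]],
])

```text
clock: 26.45
position: [471.1, -26.9, -4.8]
orientation: [0.707, 0.707, 0.001, 0.001]
ft_force: [0.3, -0.5, -0.7]
finger_gap: 0.003
```

Call:
servo_tool([
  [[0,0.005,0,0,0,0],[0,0.004,0,0,0,0],[0,0,0,0,0,0]],
])

```text
clock: 26.7
position: [478.5, -26.7, -4.9]
orientation: [0.707, 0.707, 0.0, 0.0]
ft_force: [0.3, -0.1, 0.3]
finger_gap: 0.007
```

Call:
servo_tool([
  [[0,0.002,0,0,0,0],[0,0,0,0,0,0]],
])

```text
clock: 26.87
position: [479.7, -26.7, -4.9]
orientation: [0.707, 0.707, -0.0, 0.0]
ft_force: [-0.6, -0.1, 0.3]
finger_gap: 0.004
```

Call:
servo_tool([
  [[0,0.002,0,0,0,0],[0,0,0,0,0,0]],
])

```text
clock: 27.03
position: [481.6, -26.7, -4.9]
orientation: [0.707, 0.707, -0.0, 0.0]
ft_force: [-1.4, -0.1, 0.2]
finger_gap: 0.006
```

Call:
servo_tool([
  [[0,0.002,0,0,0,0],[0,0,0,0,0,0]],
])

```text
clock: 27.2
position: [483.8, -26.7, -4.9]
orientation: [0.707, 0.707, 0.0, 0.0]
ft_force: [-0.5, -0.1, -0.2]
finger_gap: 0.005
```

```bash
cat > tray.py <<'E'
from h import *
for n in("scene","top"):
    p=imaging.camera(n); C=cloud(p); x,y,z=[C[...,i] for i in range(3)]
    X=C[(x>415)&(x<535)&(y>-160)&(y<105)&(z>40)&(z<48)&(abs(y+28)>60)]
    if len(X)>5: print(n,len(X),np.percentile(X[:,0],[2,10,50,90,98]).round(1),np.percentile(X[:,1],[2,98]).round())
E
python3 tray.py
```

```text
scene 14 [497.9 498.6 501.7 506.5 508.2] [-160. -148.]
top 140 [498.7 498.9 504.7 512.2 512.5] [ 43. 104.]
```

Call:
servo_tool([
  [[0,0.002,0,0,0,0],[0,0,0,0,0,0]],
])

```text
clock: 27.47
position: [483.9, -26.7, -4.9]
orientation: [0.707, 0.707, -0.001, -0.001]
ft_force: [-3.8, -0.9, 3.3]
finger_gap: 0.002
```

Call:
servo_tool([
  [[0,0.002,0,0,0,0],[0,0,0,0,0,0]],
])

```text
clock: 27.63
position: [483.8, -26.6, -5.0]
orientation: [0.707, 0.707, -0.002, -0.003]
ft_force: [-8.4, -1.4, 7.3]
finger_gap: 0.003
```

Call:
servo_tool([
  [[0,0.002,0,0,0,0],[0,0,0,0,0,0]],
])

```text
clock: 27.8
position: [483.7, -26.5, -5.2]
orientation: [0.707, 0.707, -0.004, -0.004]
ft_force: [-10.6, -1.8, 8.9]
finger_gap: 0.007
```

The tray is home: its front face is at x≈498 and the push force rose to 10 N. I'll back off and go to the leaf.

Call:
servo_tool([
  [[0,-0.02,0,0,0,0],[0,-0.035,0,0,0,0],[0,-0.035,0,0,0,0],[0,0,-0.035,0,0,0],[0,0,-0.04,0,0,0],[0,0,-0.04,0,0,0],[0,0,-0.04,0,0,0],[0,0,-0.035,0,0,0],[0,0,0,0,0,0]],
], gripper=0.6)

```text
clock: 28.55
position: [405.9, -27.9, 192.4]
orientation: [0.707, 0.707, 0.005, 0.007]
ft_force: [1.0, 0.0, 0.6]
finger_gap: 0.588
```

Call:
servo_tool([
  [[0.038,0.0105,0,0,0,0],[0.038,0.0105,0,0,0,0],[0.038,0.0105,0,0,0,0],[0.038,0.0105,0,0,0,0],[0.038,0.0105,0,0,0,0],[0.038,0.0105,0,0,0,0],[0.038,0.0105,0,0,0,0],[0.038,0.0105,0,0,0,0],[0.038,0.0105,0,0,0,0],[0,0,0,0,0,0]],
])

```text
clock: 29.38
position: [496.4, 322.7, 183.6]
orientation: [0.706, 0.709, 0.003, -0.001]
ft_force: [-0.1, 0.4, 0.4]
finger_gap: 0.605
```

Call:
servo_tool([
  [[0,0,0,0,0,-7],[0,0,0,0,0,-7],[0,0,0,0,0,-7],[0,0,0,0,0,-7],[0,0,0,0,0,-7],[0,0,0,0,0,-7],[0,0,0,0,0,-7],[0,0,0,0,0,-7],[0,0,0,0,0,-7],[0,0,0,0,0,-7]],
])

```text
clock: 30.22
position: [494.5, 315.3, 184.4]
orientation: [0.171, 0.985, 0.0, 0.0]
ft_force: [-0.7, 0.4, -0.4]
finger_gap: 0.6
```

Call:
servo_tool([
  [[0,0,0,0,0,-7],[0,0,0,0,0,-7],[0,0,0,0,0,0],[0,0,0,0,0,0],[0,0,0,0,0,0]],
])

```text
clock: 30.63
position: [494.2, 315.3, 184.8]
orientation: [0.054, 0.999, 0.0, 0.0]
ft_force: [0.5, 0.5, -0.2]
finger_gap: 0.599
```

```bash
cat > leaf.py <<'E'
from h import *
from scipy.spatial.transform import Rotation as Ro
def leaf(Cs):
    pass
s=readout.read_state(); P=s["position"]; R=Ro.from_quat(s["orientation"]).as_matrix(); print(s["clock"],P.round(1),"toolx ang",np.degrees(np.arctan2(R[1,0],R[0,0])).round(2),"tooly ang",np.degrees(np.arctan2(R[1,1],R[0,1])).round(2),round(s["finger_gap"],3),s["ft_force"].round(1),s["q"].round(2))
for n in("scene","top"):
    C=np.load(n+"1.npz")["C"]; x,y,z=[C[...,i] for i in range(3)]
    X=C[(x>300)&(x<680)&(y>250)&(y<360)&(z>126)&(z<140)]
    f=np.polyfit(X[:,0],X[:,1],1); rr=X[:,1]-np.polyval(f,X[:,0]); X=X[abs(rr-np.median(rr))<12]
    e=np.array([-1,-f[0]])/np.hypot(1,f[0]); a=X[:,:2]@e; b=X[:,:2]@[e[1],-e[0]]
    lo,hi=np.percentile(b,[2,98]); al,ah=np.percentile(a,[.5,99.5]); c=e*(al+ah)/2+np.array([e[1],-e[0]])*(lo+hi)/2
    print(n,"yang",np.degrees(np.arctan2(e[1],e[0])).round(2),"w",(ah-al).round(1),"t",(hi-lo).round(1),"c",c.round(1))
E
python3 leaf.py
```

```text
30.6333 [494.2 315.3 184.8] toolx ang 173.84 tooly ang 83.84 0.599 [ 0.5  0.5 -0.2] [ 0.45  0.29  1.47  0.    1.38 -1.01]
scene yang 174.38 w 259.7 t 15.8 c [489.9 316.1]
top yang 174.41 w 258.1 t 15.3 c [489.3 315.7]
```

Call:
servo_tool([
  [[0.0046,0,0,0,0,-0.5],[0,0,0.03,0,0,0],[0,0,0.03,0,0,0],[0,0,0.025,0,0,0],[0,0,0.015,0,0,0],[0,0,0.007,0,0,0],[0,0,0,0,0,0],[0,0,0,0,0,0]],
])

```text
clock: 31.3
position: [489.8, 316.0, 78.6]
orientation: [0.048, 0.999, 0.0, 0.0]
ft_force: [0.5, 0.0, 1.2]
finger_gap: 0.604
```

Call:
servo_tool([
  [[0,0,0,0,0,0],[0,0,0,0,0,0],[0,0,0,0,0,0],[0,0,0,0,0,0],[0,0,0,0,0,0],[0,0,0,0,0,0],[0,0,0,0,0,0],[0,0,0,0,0,0]],
], gripper=0.0)

```text
clock: 31.97
position: [489.6, 315.9, 78.3]
orientation: [0.048, 0.999, 0.0, 0.0]
ft_force: [-0.3, 0.9, 1.3]
finger_gap: 0.168
```

Call:
servo_tool([
  [[0,0,0,0,0,0],[0,0,0,0,0,0],[0,0,-0.008,0,0,0],[0,0,-0.01,0,0,0],[0,0,-0.012,0,0,0],[0,0,-0.012,0,0,0],[0,0,-0.012,0,0,0],[0,0,-0.012,0,0,0],[0,0,-0.012,0,0,0],[0,0,-0.012,0,0,0]],
])

```text
clock: 32.8
position: [489.2, 315.5, 169.0]
orientation: [0.048, 0.999, -0.0, -0.0]
ft_force: [0.1, -0.5, -3.7]
finger_gap: 0.168
```

Call:
servo_tool([
  [[0,0,0,0,0,0],[0,0,0,0,0,0],[0,0,0,0,0,0]],
])

```text
clock: 33.05
position: [488.9, 315.4, 167.5]
orientation: [0.048, 0.999, -0.0, -0.001]
ft_force: [-1.1, 0.2, -5.2]
finger_gap: 0.169
```

```bash
python3 - <<'E'
from h import *
s=readout.read_state(); print(s["position"].round(1),s["orientation"].round(4),s["finger_gap"],s["ft_force"].round(2),s["moment"].round(2))
p=imaging.camera("scene"); cv2.imwrite("pics/G.png",cv2.resize(p["pixels"][60:220,260:480,::-1],None,fx=3.5,fy=3.5,interpolation=cv2.INTER_CUBIC))
E
```

```text
[488.9 315.4 167.5] [ 4.800e-02  9.988e-01 -4.000e-04 -6.000e-04] 0.16927381251780424 [-1.05  0.23 -5.15] [ 0.05 -0.13 -0.  ]
```

View pics/G.png

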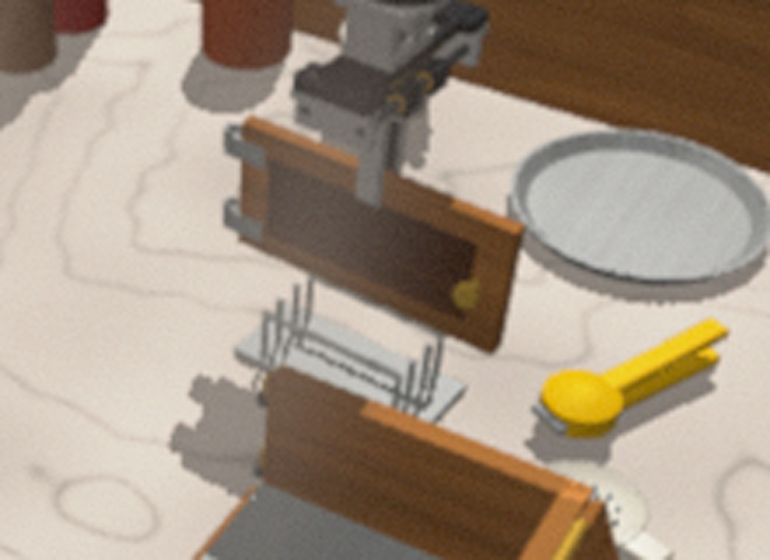

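The leaf hangs level in the gripper, with the sockets at the left (240,140) and (240,215) and the knob at the right. It is clear of the rack posts. Next I'll move it in front of the cabinet and turn it.

Call:
servo_tool([
  [[0.01,-0.014,0,0,0,0],[0.017,-0.023,0,0,0,0],[0.018,-0.024,0,0,0,0],[0.018,-0.024,0,0,0,0],[0.018,-0.024,0,0,0,0],[0.018,-0.024,0,0,0,0],[0.018,-0.024,0,0,0,0],[0.015,-0.02,0,0,0,0],[0.009,-0.012,0,0,0,0],[0,0,0,0,0,0]],
])

```text
clock: 33.93
position: [327.9, 139.3, 167.6]
orientation: [0.049, 0.999, -0.001, -0.001]
ft_force: [-1.0, -0.2, -4.0]
finger_gap: 0.169
```

Call:
servo_tool([
  [[0,0,0,0,0,4],[0,0,0,0,0,6],[0,0,0,0,0,6],[0,0,0,0,0,6],[0,0,0,0,0,6],[0,0,0,0,0,6],[0,0,0,0,0,6],[0,0,0,0,0,6],[0,0,0,0,0,6],[0,0,0,0,0,6]],
])

```text
clock: 34.77
position: [332.3, 142.1, 168.0]
orientation: [0.528, 0.849, 0.001, 0.0]
ft_force: [0.6, 0.3, -3.1]
finger_gap: 0.168
```

Call:
servo_tool([
  [[0,0,0,0,0,6],[0,0,0,0,0,6],[0,0,0,0,0,6],[0,0,0,0,0,6],[0,0,0,0,0,6],[0,0,0,0,0,6],[0,0,0,0,0,6],[0,0,0,0,0,6],[0,0,0,0,0,3.4],[0,0,0,0,0,0]],
])

```text
clock: 35.6
position: [332.2, 142.0, 168.0]
orientation: [0.843, 0.538, 0.0, -0.0]
ft_force: [-0.2, 0.8, -3.3]
finger_gap: 0.171
```

Call:
servo_tool([
  [[0,0,0,0,0,0],[0,0,0,0,0,0],[0,0,0,0,0,0]],
])

```text
clock: 35.85
position: [331.3, 141.4, 168.1]
orientation: [0.843, 0.538, 0.0, -0.0]
ft_force: [0.6, 0.6, -4.8]
finger_gap: 0.17
```

```bash
python3 leaf.py|head -1
```

```text
35.85 [331.3 141.4 168.1] toolx ang 65.15 tooly ang -24.85 0.17 [ 0.6  0.6 -4.8] [ 0.21 -0.05  1.92  0.    1.28  0.64]
```

Call:
servo_tool([
  [[-0.01,0.01,0,0,0,0],[-0.02,0.019,0,0,0,0],[-0.021,0.02,0,0,0,0],[-0.021,0.02,0,0,0,0],[-0.021,0.02,0,0,0,0],[-0.019,0.018,0,0,0,0],[-0.0096,0.0088,0,0,0,0],[0,0,0,0,0,0],[0,0,0,0,0,0],[0,0,0,0,0,0]],
])

```text
clock: 36.68
position: [384.3, -17.1, 168.0]
orientation: [0.843, 0.538, -0.0, -0.001]
ft_force: [0.9, -0.4, -3.0]
finger_gap: 0.169
```

```bash
python3 leaf.py|head -1; python3 - <<'E'
from h import *
D={}
for n in("scene","top"):
    L=[imaging.camera(n) for _ in range(6)]; d=np.stack([p["depth"] for p in L]).astype(float); d[d==0]=np.nan
    p=L[-1]; p["depth"]=np.nan_to_num(np.nanmedian(d,0)); p["pixels"]=np.mean([q["pixels"] for q in L],0).astype(np.uint8); save(p,"H"+n+".png")
    C=cloud(p); np.savez(n+"H.npz",C=C,d=p["depth"],px=p["pixels"],R=p["R"],t=p["t"],f=p["fx"],fy=p["fy"],cx=p["cx"],cy=p["cy"])
    X=C[(C[...,0]>250)&(C[...,0]<500)&(C[...,1]>-200)&(C[...,1]<150)&(C[...,2]>214)&(C[...,2]<230)]
    print(n,len(X),cv2.minAreaRect(X[:,:2].astype(np.float32)),np.median(X,0))
    print(n,"staging socket px",proj(p,[445,112,108]),"pintle",proj(p,[506,112,164]),proj(p,[506,112,88]))
s=cv2.imread("pics/Hscene.png")[150:250,270:430]; t=cv2.imread("pics/Htop.png")[140:260,250:420]
s=cv2.resize(s,(640,400),interpolation=cv2.INTER_CUBIC); cv2.imwrite("pics/Hs.png",s)
cv2.imwrite("pics/Ht.png",cv2.resize(t,None,fx=4.5,fy=4.5,interpolation=cv2.INTER_CUBIC))
E
```

```text
36.6833 [384.3 -17.1 168. ] toolx ang 65.1 tooly ang -24.9 0.169 [ 0.9 -0.4 -3. ] [-0.23 -0.01  1.88  0.    1.28  0.21]
scene 626 ((387.9146423339844, -15.831901550292969), (261.1648864746094, 39.44908142089844), 59.9614143371582) [377.06149719 -38.42079884 222.01189187]
scene staging socket px (np.float64(316.7543298921058), np.float64(174.6294884810443)) pintle (np.float64(336.7257081567429), np.float64(167.07884050289078)) (np.float64(335.62883019437453), np.float64(187.89238446408368))
top 188 ((430.62286376953125, 76.96329498291016), (55.20447540283203, 15.813248634338379), 65.1976089477539) [430.17051981  77.50827679 221.6418803 ]
top staging socket px (np.float64(276.4544547215531), np.float64(220.3200353505473)) pintle (np.float64(274.96939417482326), np.float64(192.9962531566749)) (np.float64(277.53741226653125), np.float64(196.45171266469194))
```

View pics/Hs.png

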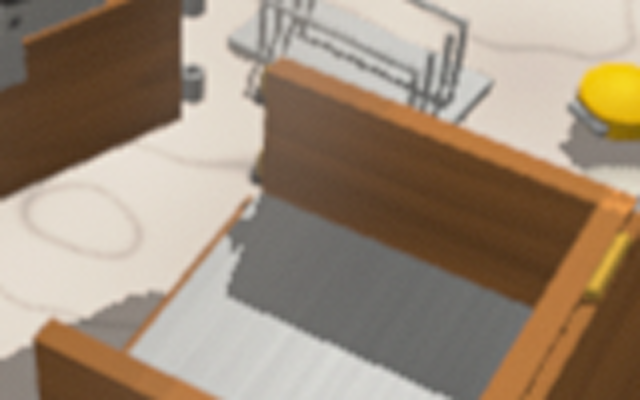

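View pics/Ht.png

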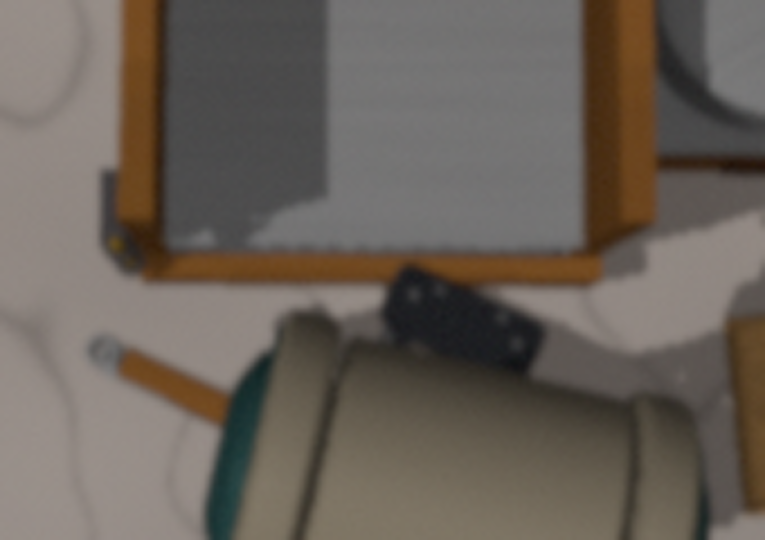

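```bash
python3 - <<'E'
from h import *
D=np.load("topH.npz"); p=dict(R=D["R"],t=D["t"],fx=float(D["f"]),fy=float(D["fy"]),cx=float(D["cx"]),cy=float(D["cy"])); px=D["px"].astype(float)
P0=np.array([384.3,-17.1]); a=np.radians(65.1); S=P0+143*np.array([np.cos(a),np.sin(a)])
print("pred sleeve top",S.round(1),proj(p,[*S,207.7]),"pintle tip/foot/",proj(p,[506,112,164]),proj(p,[506,112,142]))
yl=px[...,0]-px[...,2]
print("yellowness pintle rows188-200 cols270-283"); print(yl[188:200,270:283].round().astype(int))
print("R"); print(px[188:200,270:283,0].round().astype(int))
print("sleeve gray rows 211-226 cols 265-285"); print(px[211:227,265:286].mean(-1).round().astype(int)); print(D["d"][211:227,265:286].round().astype(int))
E
```

```text
pred sleeve top [444.5 112.6] (np.float64(272.4810893221633), np.float64(218.51115263590856)) pintle tip/foot/ (np.float64(274.96939417482326), np.float64(192.9962531566749)) (np.float64(275.7558371966621), np.float64(194.0544707860995))
yellowness pintle rows188-200 cols270-283
[[13 12  9  4  4 18 43 60 66 65 67 68 68]
 [14 13  9  5  3 11 29 46 52 55 55 56 56]
 [14 13  9  3  2  5 12 25 37 48 46 51 45]
 [13 13  9  5  6  8 10 13 24 34 43 42 43]
 [13 14  9  7 18 27 21 14 14 26 37 40 44]
 [14 13  9 15 35 52 45 25 12 20 34 39 41]
 [14 14 11 15 37 60 55 35 13 11 23 33 42]
 [15 14 13 12 25 42 44 29 12  7 15 27 38]
 [14 14 14 13 13 20 21 17 11 11 12 24 36]
 [15 14 14 13 11 10  8 14 19 24 18 19 35]
 [15 15 14 14 13  9  9 15 27 27 17 18 35]
 [16 15 14 15 15 11 10 12 19 18 15 25 45]]
R
[[141 130 100  71  61  68  82  87  89  89  91  91  90]
 [142 129  99  70  60  63  69  71  71  73  75  75  75]
 [141 128  98  67  61  60  62  62  62  60  64  63  65]
 [141 129  95  69  65  64  62  56  55  56  56  59  56]
 [140 129  94  70  71  76  66  56  47  52  53  54  55]
 [141 129  98  76  84  91  77  57  44 
[... 2871 characters left out ...]
9
   841  840  840  840  840  841  839]
 [1060 1061 1059 1061 1061 1062  961  854  855  856  857  840  839  839
   839  841  841  841  840  841  841]
 [1060 1060 1060 1059 1061 1061 1060 1060  856  855  856  839  839  840
   840  840  841  839  839  840  839]
 [1059 1058 1061 1061 1061 1059 1061 1060 1060  856  856  842  839  839
   840  838  840  839  840  840  840]
 [1061 1058 1060 1059 1061 1058 1060 1060 1060 1061 1060  956  855  847
   839  839  839  840  839  839  839]
 [1059 1058 1058 1060 1059 1061 1059 1059 1060 1061 1061 1058 1060 1060
   855  855  839  838  838  839  839]
 [1060 1058 1059 1059 1059 1058 1059 1058 1060 1059 1060 1059 1060 1060
  1061 1060  855  854  840  839  839]]
```

```bash
cat > rel.py <<'E'
from h import *
D=np.load("topH.npz"); p=dict(R=D["R"],t=D["t"],fx=float(D["f"]),fy=float(D["fy"]),cx=float(D["cx"]),cy=float(D["cy"]))
def atz(u,v,z):
    a=world(p,np.array(u),np.array(v),np.array(1.0)); b=world(p,np.array(u),np.array(v),np.array(1000.0)); k=(z-a[2])/(b[2]-a[2]); return a+k*(b-a)
print("sleeve",atz(272.5,217.4,207.7).round(1),"pintle(z155)",atz(275.3,193.9,155).round(1))
for n in("scene","top"):
    C=np.load(n+"H.npz")["C"]; a=np.radians(65.1); e=np.array([np.cos(a),np.sin(a)]); q=C[...,:2]-[384.3,-17.1]; s=q@e; w=q@[e[1],-e[0]]
    m=(abs(C[...,2]-221.7)<6)&(abs(w)<14)&(abs(s)<135)&(abs(s)>20); 
    if m.sum()>20:
        A=np.polyfit(s[m],w[m],1); B=np.polyfit(s[m],C[m][:,2],1); print(n,m.sum(),"w slope deg",np.degrees(A[0]).round(2),"w0",A[1].round(1),"z slope",B.round(4),"s range",np.percentile(s[m],[1,99]).round(1))
        for lo in range(-135,135,30):
            k=m&(s>=lo)&(s<lo+30)
            if k.sum()>5: print("  ",lo,k.sum(),np.percentile(w[k],[3,97]).round(1),np.median(C[k][:,2]).round(1))
E
python3 rel.py
```

```text
sleeve [446.9 112.6 207.7] pintle(z155) [504.9 112.  155. ]
scene 475 w slope deg 0.39 w0 4.5 z slope [-6.000000e-04  2.212449e+02] s range [-127.6  131. ]
   -135 69 [-5.1  9.1] 222.0
   -105 83 [-5.6  9.7] 222.2
   -75 79 [-5.3  9.5] 222.3
   -45 63 [-5.4  9.1] 222.5
   15 29 [5.7 9.2] 221.1
   45 34 [5.8 9.4] 220.8
   75 57 [-5.2  9.3] 222.1
   105 61 [-5.1  9.4] 222.3
top 188 w slope deg 0.2 w0 2.0 z slope [-7.000000e-04  2.216683e+02] s range [ 78.2 132.4]
   75 95 [-5.2 10. ] 221.6
   105 93 [-4.8  9.6] 221.6
```

Call:
servo_tool([
  [[0,0,0.006,0,0,0],[0,0,0.006,0,0,0],[0,0,0,0,0,0],[0.0049,0.0107,0,0,0,0],[0.0049,0.0107,0,0,0,0],[0.0049,0.0107,0,0,0,0],[0.0049,0.0107,0,0,0,0],[0.0048,0.0107,0,0,0,0],[0,0,0,0,0,0],[0,0,0,0,0,0]],
])

```text
clock: 38.12
position: [444.0, -18.1, 155.6]
orientation: [0.843, 0.538, -0.001, -0.001]
ft_force: [0.2, -1.1, -3.7]
finger_gap: 0.17
```

Call:
servo_tool([
  [[0,0,0,0,0,0],[0,0,0,0,0,0]],
])

```text
clock: 38.28
position: [443.3, -18.3, 156.1]
orientation: [0.843, 0.538, -0.0, 0.0]
ft_force: [-1.1, -0.2, -3.8]
finger_gap: 0.172
```

```bash
cat > al.py <<'E'
from h import *
import sys
s=readout.read_state(); P=s["position"]; print(s["clock"],P.round(1),s["orientation"].round(4),s["ft_force"].round(1),s["moment"].round(2))
ims=[]
o=s["orientation"]; a=2*np.arctan2(o[1],o[0]); e=np.array([np.cos(a),np.sin(a)]); print("ang",np.degrees(a))
ztop=P[2]+29+25-.3
for n in("scene","top"):
    L=[imaging.camera(n) for _ in range(5)]; d=np.stack([p["depth"] for p in L]).astype(float); d[d==0]=np.nan
    p=L[-1]; p["depth"]=np.nan_to_num(np.nanmedian(d,0)); px=np.mean([q["pixels"] for q in L],0).astype(np.uint8)
    C=cloud(p); q=C[...,:2]-P[:2]; sx=q@e; w=q@[e[1],-e[0]]
    m=(abs(C[...,2]-ztop)<6)&(abs(w)<14)&(abs(sx)<135)&(abs(sx)>20)
    if m.sum()>20:
        A=np.polyfit(sx[m],w[m],1); B=np.polyfit(sx[m],C[m][:,2],1); mm=m&(abs(sx)>75); print(n,m.sum(),"slope deg",np.degrees(A[0]).round(2),"w",np.percentile(w[mm],[3,97]).round(1),"ztop",np.median(C[mm][:,2]).round(1),"s",np.percentile(sx[m],[1,99]).round(1))
    S=P[:2]+143*e; u,v=proj(p,[*S,ztop-38+24-24]); u,v=int(u),int(v)
    X=C[(abs(C[...,:2]-S)<14).all(-1)&(abs(C[...,2]-(ztop-14))<3.5)]
    if len(X)>8: print(n,"sleeve top ext",len(X),X.min(0).round(1),X.max(0).round(1))
    c=px[v-22:v+22,u-30:u+30,::-1]; ims.append(cv2.resize(c,None,fx=6.6,fy=6.6,interpolation=cv2.INTER_CUBIC))
    if n=="top": print(d.shape,"origin",u-30,v-22); print(np.round(p["depth"][v-6:v+8,u-7:u+8]).astype(int)); print((px[v-6:v+8,u-7:u+8,0].astype(int)-px[v-6:v+8,u-7:u+8,2]))
cv2.imwrite("pics/"+sys.argv[1],np.hstack(ims))
E
python3 al.py al1.png
```

```text
38.2833 [443.3 -18.3 156.1] [ 8.430e-01  5.379e-01 -2.000e-04  1.000e-04] [-1.1 -0.2 -3.8] [-0.04 -0.06 -0.02]
ang 65.08788356791223
scene 425 slope deg 0.35 w [-5.3  9.5] ztop 210.4 s [-127.9  130.1]
scene sleeve top ext 23 [499.4  98.  193.2] [514.5 120.7 198.7]
top 164 slope deg 1.4 w [-5.8  9.4] ztop 209.6 s [-99.4 132.9]
top sleeve top ext 41 [491.3 100.1 192.4] [513.7 120.5 197.1]
(5, 400, 640) origin 244 171
[[1071 1072 1071 1071 1074  928  927  929  926  890  890  888  891  890
   890]
 [1069 1069 1069 1069 1070  872  874  874  873  893  893  891  892  892
   892]
 [1071 1068 1069 1072  874  873  874  873  874  875  912  912  911  911
   911]
 [1071 1070 1071 1067  874  877  886  892  889  873  873  929  930  927
   929]
 [1070 1068 1070  873  873  886  927  927  926  874  873  951  861  857
   860]
 [1071 1070 1069  874  872  889  926  926  910  873  873  888  860  858
   858]
 [1068 1069 1067 1069  873  872  927  910  903  872  873  860  860  859
   858]
 [1067 1068 1070 1069  874  872  871  871  873  872  884  857  859  858
   857]
 [1068 1067 1068 1067 1071  885  875  872
[... 412 characters left out ...]
965  948  950  941
   885]]
[[13 14 14 14 12  8  3  5 20 48 65 67 63 64 67]
 [14 14 13 13  9  7  2  4 12 29 44 50 49 51 55]
 [15 14 13 11  9  5  4  1  4 11 20 33 42 44 48]
 [13 14 12 10  5  2  1  0  1  3  7 23 41 50 45]
 [14 14 12  8  4  1  1  2  3  2  6 20 50 61 61]
 [14 14 12  8  4  2  5 12  9  4  6 26 61 71 69]
 [13 14 12  9  6  3  6 13 11  8 11 39 66 75 77]
 [14 14 14 10  8  4  5  8  8  8 21 52 73 78 78]
 [13 14 13 13 10  8  4  3  3  8 26 59 77 77 80]
 [15 15 15 13 14 12  8  2  2  7 25 50 71 79 80]
 [14 14 15 15 14 13 11  6  3  6 15 34 52 66 73]
 [14 14 14 15 14 14 13 10  5  4  7 15 26 39 53]
 [14 14 14 15 14 14 14 13 10  7  4  5  9 17 29]
 [13 14 14 15 14 14 14 14 13 10  7  3  5  8 15]]
```

View pics/al1.png

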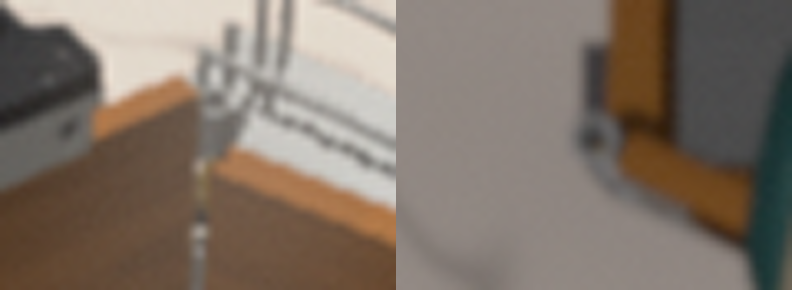

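In the top view the pintle tip shows inside the bore, at bore-centre plus the expected parallax of about (1.1, 1.5) px. Alignment is within about 1 mm, so I'll lower with force checks.

Call:
servo_tool([
  [[0,0,0.004,0,0,0],[0,0,0.003,0,0,0],[0,0,0.002,0,0,0],[0,0,0.001,0,0,0],[0,0,0.001,0,0,0],[0,0,0,0,0,0],[0,0,0,0,0,0]],
])

```text
clock: 39.37
position: [443.7, -18.3, 145.1]
orientation: [0.843, 0.538, -0.0, 0.0]
ft_force: [0.1, -0.2, -3.7]
finger_gap: 0.17
```

Call:
servo_tool([
  [[0,0,0.0015,0,0,0],[0,0,0.0015,0,0,0],[0,0,0,0,0,0]],
])

```text
clock: 39.62
position: [443.4, -18.3, 141.9]
orientation: [0.843, 0.538, -0.0, -0.0]
ft_force: [-0.7, -0.7, -3.8]
finger_gap: 0.171
```

Call:
servo_tool([
  [[0,0,0.0015,0,0,0],[0,0,0.0015,0,0,0],[0,0,0,0,0,0]],
])

```text
clock: 39.87
position: [443.4, -18.2, 138.8]
orientation: [0.843, 0.538, -0.0, -0.0]
ft_force: [-0.1, -0.4, -4.3]
finger_gap: 0.169
```

```bash
python3 leaf.py|head -1
```

```text
39.8667 [443.4 -18.2 138.8] toolx ang 65.09 tooly ang -24.91 0.169 [-0.1 -0.4 -4.3] [-0.2   0.11  1.83 -0.    1.21  0.24]
```

Call:
servo_tool([
  [[0,0,0.002,0,0,0],[0,0,0.002,0,0,0],[0,0,0.002,0,0,0],[0,0,0,0,0,0],[0,0,0,0,0,0]],
])

```text
clock: 40.28
position: [443.5, -18.3, 132.9]
orientation: [0.843, 0.538, -0.0, -0.0]
ft_force: [-0.4, 1.6, -3.5]
finger_gap: 0.163
```

Call:
servo_tool([
  [[0,0,0.0015,0,0,0],[0,0,0.0015,0,0,0],[0,0,0,0,0,0]],
])

```text
clock: 40.53
position: [443.4, -18.3, 129.9]
orientation: [0.843, 0.538, -0.0, -0.0]
ft_force: [0.3, 0.1, -3.8]
finger_gap: 0.164
```

Call:
servo_tool([
  [[0,0,0.001,0,0,0],[0,0,0.001,0,0,0],[0,0,0,0,0,0]],
])

```text
clock: 40.78
position: [443.5, -18.3, 127.9]
orientation: [0.843, 0.538, -0.0, -0.0]
ft_force: [0.2, 0.0, -3.8]
finger_gap: 0.165
```

Call:
servo_tool([
  [[0,0,0.001,0,0,0],[0,0,0,0,0,0]],
])

```text
clock: 40.95
position: [443.5, -18.3, 127.0]
orientation: [0.843, 0.538, -0.0, -0.0]
ft_force: [0.5, -0.7, -3.9]
finger_gap: 0.169
```

Call:
servo_tool([
  [[0,0,0.001,0,0,0],[0,0,0,0,0,0]],
])

```text
clock: 41.12
position: [443.8, -18.3, 126.1]
orientation: [0.843, 0.538, 0.0, 0.0]
ft_force: [-0.4, 0.8, -3.7]
finger_gap: 0.167
```

Call:
servo_tool([
  [[0,0,0.001,0,0,0],[0,0,0,0,0,0]],
])

```text
clock: 41.28
position: [443.9, -18.6, 125.5]
orientation: [0.843, 0.538, 0.0, 0.0]
ft_force: [-0.3, -1.5, -0.6]
finger_gap: 0.168
```

Call:
servo_tool([
  [[0,0,0.001,0,0,0],[0,0,0,0,0,0]],
])

```text
clock: 41.45
position: [443.9, -19.2, 124.7]
orientation: [0.843, 0.538, -0.0, 0.001]
ft_force: [-2.7, -3.6, 2.8]
finger_gap: 0.165
```

Call:
servo_tool([
  [[0,0,0.001,0,0,0],[0,0,0,0,0,0]],
])

```text
clock: 41.62
position: [443.6, -19.7, 123.7]
orientation: [0.843, 0.538, -0.001, 0.001]
ft_force: [-2.6, -5.4, 4.0]
finger_gap: 0.169
```

```bash
python3 al.py al2.png | grep -v '^ *\['
```

```text
41.6167 [443.6 -19.7 123.7] [ 8.428e-01  5.382e-01 -7.000e-04  1.300e-03] [-2.6 -5.4  4. ] [-0.63  0.26  0.1 ]
ang 65.1267816620935
scene 381 slope deg 0.43 w [-5.5  9.4] ztop 176.6 s [-127.3  130.8]
scene sleeve top ext 16 [499.6  97.2 160.3] [508.1 118.1 166.9]
top 153 slope deg 0.85 w [-6.   8.9] ztop 179.1 s [ 37.9 132.3]
top sleeve top ext 39 [489.8  97.7 160. ] [512.9 118.8 166.8]
(5, 400, 640) origin 246 173
   910]
   929]
   949]
   969]
   889]
   890]
   888]
   889]
   889]
   889]
   887]
   890]
   903]
   968]]
```

Call:
servo_tool([
  [[0,0,-0.002,0,0,0],[0,0,0,0,0,0]],
])

```text
clock: 42.28
position: [443.3, -18.8, 124.9]
orientation: [0.843, 0.538, -0.001, 0.0]
ft_force: [-0.9, -3.9, -3.4]
finger_gap: 0.165
```

Call:
servo_tool([
  [[0,0,0,0,0,0],[0,0,0,0,0,0],[0,0,0,0,0,0],[0,0,0,0,0,0],[0,0,0,0,0,0],[0,0,0,0,0,0]],
], gripper=0.45)

```text
clock: 42.78
position: [443.8, -18.1, 125.2]
orientation: [0.843, 0.538, 0.0, 0.0]
ft_force: [0.7, -0.4, 0.4]
finger_gap: 0.448
```

Call:
servo_tool([
  [[0,0,-0.015,0,0,0],[0,0,-0.025,0,0,0],[0,0,-0.03,0,0,0],[0,0,-0.03,0,0,0],[0,0,0,0,0,0],[0,0,0,0,0,0]],
])

```text
clock: 43.28
position: [444.9, -18.4, 226.7]
orientation: [0.843, 0.538, 0.002, 0.001]
ft_force: [-0.4, -0.7, -1.0]
finger_gap: 0.446
```

```bash
cat > hung.py <<'E'
from h import *
s=readout.read_state(); print(s["clock"],s["position"].round(1),s["ft_force"].round(1))
for n in("scene","top"):
    p=imaging.camera(n); C=cloud(p); x,y,z=[C[...,i] for i in range(3)]
    X=C[(x>340)&(x<514)&(y>-175)&(y<100)&(z>170)&(z<186)]
    if len(X)>20: f=np.polyfit(X[:,1],X[:,0],1); print(n,len(X),"open deg",np.degrees(np.arctan(f[0])).round(2),cv2.minAreaRect(X[:,:2].astype(np.float32)),"z near hinge",np.median(X[X[:,1]>50][:,2]).round(1),"free",np.median(X[X[:,1]<-60][:,2]).round(1),"y rng",np.percentile(X[:,1],[1,99]).round(1))
E
python3 hung.py
```

```text
43.2833 [444.9 -18.4 226.7] [-0.4 -0.7 -1. ]
scene 593 open deg 25.29 ((445.3126220703125, -20.133026123046875), (260.3050842285156, 20.861059188842773), 65.55907440185547) z near hinge 178.4 free 172.3 y rng [-134.6   95.7]
top 160 open deg 25.59 ((444.3793029785156, -19.311363220214844), (259.60565185546875, 15.573368072509766), 64.76612091064453) z near hinge 178.7 free 171.5 y rng [-135.4   99.1]
```

Call:
servo_tool([
  [[0,0,0,0,0,-6.2],[0,0,0,0,0,-6.2],[0,0,0,0,0,-6.3],[0,0,0,0,0,-6.2],[0,0,0,0,0,0],[-0.025,-0.03,0,0,0,0],[-0.026,-0.032,0,0,0,0],[-0.026,-0.033,0,0,0,0],[0,0,0,0,0,0],[0,0,0,0,0,0]],
], gripper=0.0)

```text
clock: 44.22
position: [347.3, -95.8, 224.4]
orientation: [0.71, 0.705, -0.0, -0.001]
ft_force: [-0.3, 0.6, -0.5]
finger_gap: 0.006
```

Call:
servo_tool([
  [[0,0,0.03,0,0,0],[0,0,0.03,0,0,0],[0,0,0.03,0,0,0],[0,0,0.016,0,0,0],[0,0,0,0,0,0],[0,0,0,0,0,0],[0,0,0,0,0,0]],
])

```text
clock: 44.8
position: [350.3, -95.0, 119.9]
orientation: [0.707, 0.707, 0.0, 0.001]
ft_force: [0.5, -1.0, 0.5]
finger_gap: 0.003
```

```bash
python3 leaf.py|head -1
```

```text
44.8 [350.3 -95.  119.9] toolx ang 90.02 tooly ang 0.02 0.003 [ 0.5 -1.   0.5] [-0.46 -0.    2.    0.    1.14 -0.46]
```

Push it shut: TCP x from 350 to about 484, easing off at the end.

Call:
servo_tool([
  [[0,0.02,0,0,0,0],[0,0.012,0,0,0,0],[0,0.01,0,0,0,0],[0,0.01,0,0,0,0],[0,0.01,0,0,0,0],[0,0.01,0,0,0,0],[0,0.01,0,0,0,0],[0,0.01,0,0,0,0],[0,0.01,0,0,0,0],[0,0.008,0,0,0,0]],
])

```text
clock: 45.63
position: [460.2, -95.1, 119.1]
orientation: [0.707, 0.707, 0.0, 0.0]
ft_force: [-0.3, 0.4, 0.3]
finger_gap: 0.004
```

Call:
servo_tool([
  [[0,0.006,0,0,0,0],[0,0.005,0,0,0,0],[0,0.004,0,0,0,0],[0,0.003,0,0,0,0],[0,0.002,0,0,0,0],[0,0,0,0,0,0],[0,0,0,0,0,0]],
])

```text
clock: 46.22
position: [478.7, -95.1, 119.2]
orientation: [0.707, 0.707, -0.0, -0.0]
ft_force: [-1.1, -0.5, -0.3]
finger_gap: 0.006
```

Call:
servo_tool([
  [[0,0.002,0,0,0,0],[0,0,0,0,0,0],[0,0,0,0,0,0]],
])

```text
clock: 46.47
position: [480.9, -95.1, 119.2]
orientation: [0.707, 0.707, 0.0, 0.0]
ft_force: [-0.6, -0.4, 0.4]
finger_gap: 0.004
```

Call:
servo_tool([
  [[0,0.002,0,0,0,0],[0,0,0,0,0,0],[0,0,0,0,0,0]],
])

```text
clock: 46.72
position: [483.0, -95.1, 119.2]
orientation: [0.707, 0.707, -0.0, 0.0]
ft_force: [0.1, -1.2, 0.2]
finger_gap: 0.0
```

```bash
python3 hung.py; python3 tray.py
```

```text
46.7167 [483.  -95.1 119.2] [ 0.1 -1.2  0.2]
scene 420 open deg 1.47 ((493.0433654785156, -32.636688232421875), (261.1516418457031, 42.80034637451172), 89.2019271850586) z near hinge 179.2 free 173.8 y rng [-162.8   94.6]
top 504 open deg 0.01 ((505.7251892089844, 15.219100952148438), (163.71278381347656, 16.261640548706055), 89.8670654296875) z near hinge 178.4 free 174.7 y rng [-64.2  96.7]
scene 7 [498.5 499.2 505.  509.5 509.8] [-160. -156.]
```

Call:
servo_tool([
  [[0,0.002,0,0,0,0],[0,0,0,0,0,0],[0,0,0,0,0,0]],
])

```text
clock: 47.17
position: [485.0, -95.1, 119.1]
orientation: [0.707, 0.707, -0.0, 0.0]
ft_force: [-0.2, -0.2, -0.0]
finger_gap: 0.004
```

Call:
servo_tool([
  [[0,0.002,0,0,0,0],[0,0,0,0,0,0],[0,0,0,0,0,0]],
])

```text
clock: 47.42
position: [485.7, -95.0, 118.9]
orientation: [0.707, 0.707, -0.001, -0.001]
ft_force: [-3.8, -0.1, 2.1]
finger_gap: 0.005
```

Call:
servo_tool([
  [[0,0.001,0,0,0,0],[0,0,0,0,0,0],[0,0,0,0,0,0]],
])

```text
clock: 47.67
position: [485.6, -95.0, 118.9]
orientation: [0.707, 0.707, -0.002, -0.002]
ft_force: [-6.4, -0.7, 3.9]
finger_gap: 0.002
```

Shut against the stop. I'll retreat clear of everything and check the whole scene.

Call:
servo_tool([
  [[0,-0.01,0,0,0,0],[0,-0.03,0,0,0,0],[0,-0.035,0,0,0,0],[0,-0.035,0,0,0,0],[0,0,-0.035,0,0,0],[0,0,-0.04,0,0,0],[0,0,-0.04,0,0,0],[-0.03,0,-0.02,0,0,0],[-0.035,0,0,0,0,0],[-0.035,0,0,0,0,0]],
])

```text
clock: 48.5
position: [379.6, -196.6, 256.7]
orientation: [0.706, 0.708, 0.001, 0.004]
ft_force: [-0.1, 1.0, -1.5]
finger_gap: 0.007
```

Call:
servo_tool([
  [[-0.038,0,0,0,0,0],[-0.038,-0.01,0,0,0,0],[-0.038,-0.01,0,0,0,0],[-0.038,-0.01,0,0,0,0],[-0.038,-0.01,0,0,0,0],[-0.038,0,0,0,0,0],[-0.038,0,0,0,0,0],[-0.02,0,0,0,0,0],[0,0,0,0,0,0],[0,0,0,0,0,0]],
])

```text
clock: 49.33
position: [337.9, -481.8, 253.4]
orientation: [0.708, 0.707, 0.001, -0.0]
ft_force: [0.3, -0.8, -0.1]
finger_gap: 0.003
```

```bash
python3 hung.py; python3 m.py >/dev/null; python3 - <<'E'
from h import *
o={n:np.load(n+"0.npz")["C"] for n in("scene","top")}
for n in("scene","top"):
    p=imaging.camera(n); C=cloud(p); x,y,z=[C[...,i] for i in range(3)]; save(p,n+"Z.png")
    X=C[(x>380)&(x<480)&(y>-400)&(y<-240)&(z>84)&(z<98)]; print(n,"scr",len(X),np.median(X,0).round(1) if len(X) else "",cv2.minAreaRect(X[:,:2].astype(np.float32)) if len(X) else "")
    X=C[(x>490)&(x<513)&(y>-165)&(y<100)&(z>170)&(z<186)]; b=[X[(X[:,1]>a)&(X[:,1]<a+30)] for a in range(-160,100,30)]; print([(len(k),np.percentile(k[:,0],[5,95]).round(1).tolist(),np.median(k[:,2]).round(1)) for k in b if len(k)>5])
    for q in("dabba","katoris","grater","squeezer"):
        S=[s for s in imaging.silhouettes(p,q) if s["conf"]>.6]
        if S: print(n,q,np.round(S[0]["bbox"]),np.median(C[S[0]["region"]],0).round())
    X=C[(x>520)&(x<735)&(y>-144)&(y<88)&(z>74)&(z<90)]; print("above shelf pts",len(X))
a=cv2.imread("pics/topZ.png")[80:260,160:520]; cv2.imwrite("pics/Z1.png",cv2.resize(a,(800,400),interpolation=cv2.INTER_CUBIC))
a=cv2.imread("pics/sceneZ.png")[140:400,160:460]; cv2.imwrite("pics/Z2.png",cv2.resize(a,(690,598),interpolation=cv2.INTER_CUBIC))
E
```

```text
49.3333 [ 337.9 -481.8  253.4] [ 0.3 -0.8 -0.1]
scene 619 open deg 4.43 ((496.5849609375, -32.66017150878906), (262.2287902832031, 17.8862361907959), 86.16161346435547) z near hinge 179.1 free 173.0 y rng [-159.3   94.9]
top 743 open deg 3.9 ((496.2170715332031, -32.44804382324219), (259.92669677734375, 16.28080940246582), 85.96199798583984) z near hinge 178.5 free 172.4 y rng [-157.1   94.6]
scene scr 488 [ 431.8 -328.8   91.9] ((429.5025329589844, -325.38983154296875), (100.77042388916016, 24.463430404663086), 89.3607406616211)
[(34, [490.4, 496.0], np.float64(171.8)), (40, [490.3, 497.9], np.float64(172.9)), (51, [490.8, 500.7], np.float64(173.7)), (59, [490.6, 502.4], np.float64(174.9)), (64, [491.7, 504.8], np.float64(175.5)), (71, [491.9, 507.2], np.float64(176.9)), (71, [493.7, 508.9], np.float64(178.0)), (70, [496.2, 511.2], np.float64(178.6)), (36, [498.0, 512.6], np.float64(179.9))]
scene dabba [311. 315.  73.  77.] [ 662. -265.  133.]
scene grater [435. 207.  31.  32.] [759. 276.  15.]
scene squeezer [440. 169.  54.  27.] [710. 397.  37.]
above shelf pts 50
top scr 374 [ 429.6 -321.7   91.5] ((428.6586608886719, -324.92706298828125), (22.655725479125977, 99.31607055664062), 0.38861003518104553)
[(23, [490.7, 495.8], np.float64(171.6)), (44, [490.7, 497.9], np.float64(172.0)), (64, [490.4, 499.9], np.float64(172.9)), (73, [490.2, 501.9], np.float64(173.9)), (81, [491.8, 503.9], np.float64(175.4)), (93, [491.8, 505.6], np.float64(176.2)), (92, [493.7, 507.6], np.float64(177.2)), (95, [495.6, 509.9], np.float64(178.0)), (54, [497.7, 511.4], np.float64(178.8))]
top dabba [426. 138.  60.  57.] [ 647. -246.  132.]
top katoris [469. 133.  34.  30.] [ 677. -380.   98.]
top squeezer [168. 124.  73.  46.] [702. 389.  38.]
above shelf pts 64
```

View pics/Z1.png

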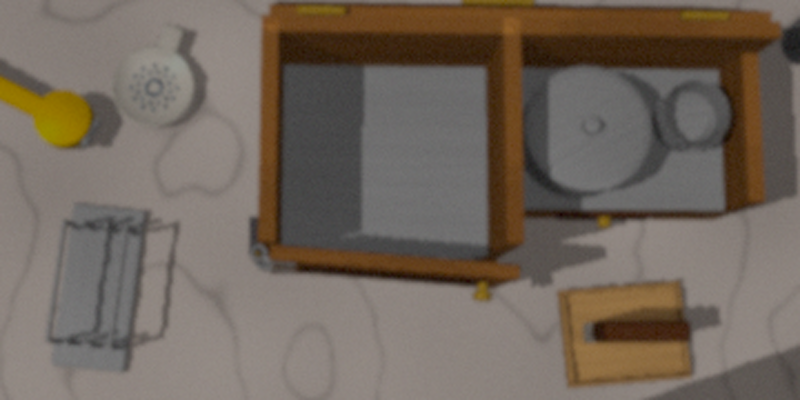

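View pics/Z2.png

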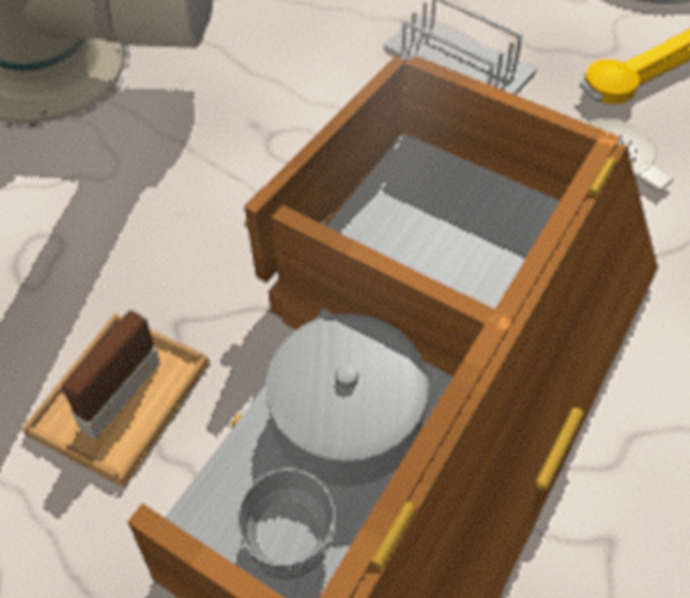

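The shelf is empty, the scraper is upright on the rest and the bystanders have not moved. The leaf is seated but rebounded to about 4° (0.07 rad) when I let go quickly. I'll press it shut again gently and back off slowly.

Call:
servo_tool([
  [[0.038,0,0,0,0,0],[0.038,0,0,0,0,0],[0.038,0.01,0,0,0,0],[0.038,0.01,0,0,0,0],[0.038,0.01,0,0,0,0],[0.038,0.01,0,0,0,0],[0.038,0.01,0,0,0,0],[0.038,0.01,0,0,0,0],[0.038,0.01,0,0,0,0],[0.038,0.01,0,0,0,0]],
])

```text
clock: 50.77
position: [418.0, -99.2, 254.4]
orientation: [0.707, 0.707, 0.0, 0.0]
ft_force: [0.4, -0.6, -0.1]
finger_gap: 0.004
```

Call:
servo_tool([
  [[0.007,0.01,0,0,0,0],[0,0.01,0.02,0,0,0],[0,0,0.035,0,0,0],[0,0,0.035,0,0,0],[0,0,0.03,0,0,0],[0,0,0.014,0,0,0],[0,0,0,0,0,0],[0,0,0,0,0,0],[0,0,0,0,0,0]],
])

```text
clock: 51.52
position: [439.2, -94.9, 121.3]
orientation: [0.707, 0.707, 0.0, 0.001]
ft_force: [0.3, 0.2, 0.9]
finger_gap: 0.006
```

Call:
servo_tool([
  [[0,0.008,0,0,0,0],[0,0.008,0,0,0,0],[0,0.006,0,0,0,0],[0,0.004,0,0,0,0],[0,0.003,0,0,0,0],[0,0.003,0,0,0,0],[0,0.003,0,0,0,0],[0,0.003,0,0,0,0],[0,0.002,0,0,0,0],[0,0.002,0,0,0,0]],
])

```text
clock: 52.35
position: [480.0, -94.1, 120.1]
orientation: [0.707, 0.707, -0.0, -0.0]
ft_force: [0.2, -0.3, 1.1]
finger_gap: 0.001
```

Call:
servo_tool([
  [[0,0.001,0,0,0,0],[0,0.001,0,0,0,0],[0,0.001,0,0,0,0],[0,0,0,0,0,0],[0,0,0,0,0,0],[0,0,0,0,0,0]],
])

```text
clock: 52.85
position: [482.8, -94.1, 120.2]
orientation: [0.707, 0.707, -0.0, -0.0]
ft_force: [0.0, -0.6, -0.6]
finger_gap: 0.004
```

Call:
servo_tool([
  [[0,0.0005,0,0,0,0],[0,0,0,0,0,0],[0,0,0,0,0,0]],
])

```text
clock: 53.1
position: [483.4, -94.1, 120.2]
orientation: [0.707, 0.707, -0.0, 0.0]
ft_force: [0.3, -0.0, -0.1]
finger_gap: 0.007
```

Call:
servo_tool([
  [[0,0.0005,0,0,0,0],[0,0.0005,0,0,0,0],[0,0.0004,0,0,0,0],[0,0,0,0,0,0],[0,0,0,0,0,0],[0,0,0,0,0,0]],
])

```text
clock: 53.6
position: [484.8, -94.1, 120.2]
orientation: [0.707, 0.707, -0.0, 0.0]
ft_force: [-0.1, -0.5, 0.4]
finger_gap: 0.003
```

Call:
servo_tool([
  [[0,-0.0005,0,0,0,0],[0,-0.001,0,0,0,0],[0,-0.001,0,0,0,0],[0,-0.002,0,0,0,0],[0,-0.004,0,0,0,0],[0,-0.01,0,0,0,0],[0,-0.02,0,0,0,0],[0,-0.03,0,0,0,0],[0,0,0,0,0,0]],
])

```text
clock: 54.35
position: [409.5, -92.6, 119.4]
orientation: [0.707, 0.707, -0.002, -0.003]
ft_force: [-0.6, 0.9, -0.5]
finger_gap: 0.003
```

```bash
python3 hung.py
```

```text
54.35 [409.5 -92.6 119.4] [-0.6  0.9 -0.5]
scene 670 open deg 7.97 ((455.74041748046875, -31.00994873046875), (262.10101318359375, 106.66864013671875), 86.80025482177734) z near hinge 179.0 free 173.2 y rng [-160.4   94.3]
top 518 open deg 2.73 ((501.68963623046875, 12.940559387207031), (168.7145538330078, 16.497371673583984), 87.25719451904297) z near hinge 178.6 free 174.0 y rng [-68.5  94.9]
```

```bash
for i in 1 2 3; do python3 hung.py | grep -v scene; done
```

```text
54.45 [415.1 -93.9 120.4] [-0.5 -0.1 -0.6]
top 522 open deg 2.6 ((501.87994384765625, 11.421043395996094), (171.31190490722656, 16.467199325561523), 87.51224517822266) z near hinge 178.3 free 173.1 y rng [-70.7  94.9]
54.55 [417.  -94.4 120.6] [-0.1  0.1  0.3]
top 526 open deg 2.56 ((501.93951416015625, 10.591476440429688), (173.73867797851562, 16.24245834350586), 87.43260955810547) z near hinge 178.5 free 173.7 y rng [-71.4  94.8]
54.65 [417.3 -94.3 120.4] [ 0.2 -0.8 -0.1]
top 523 open deg 2.71 ((501.76483154296875, 10.253021240234375), (173.62232971191406, 16.33795928955078), 87.38323974609375) z near hinge 178.9 free 173.4 y rng [-71.1  94.9]
```

Call:
servo_tool([
  [[0,0,0,0,0,0],[0,0,0,0,0,0],[0,0,0,0,0,0],[0,0,0,0,0,0],[0,0,0,0,0,0],[0,0,0,0,0,0],[0,0,0,0,0,0],[0,0,0,0,0,0],[0,0,0,0,0,0],[0,0,0,0,0,0]],
])

```text
clock: 55.58
position: [416.3, -94.1, 120.2]
orientation: [0.707, 0.707, -0.0, 0.0]
ft_force: [-0.5, -0.4, -0.7]
finger_gap: 0.006
```

```bash
python3 hung.py | grep -v scene
```

```text
55.5833 [416.3 -94.1 120.2] [-0.5 -0.4 -0.7]
top 525 open deg 2.67 ((502.0338439941406, 11.789215087890625), (171.1096649169922, 16.53687858581543), 87.32621002197266) z near hinge 178.3 free 173.8 y rng [-70.3  94.9]
```

At rest at 2.65° (0.046 rad), which is inside the limit but close to it. I'll try once more, slower.

Call:
servo_tool([
  [[0,0.02,0,0,0,0],[0,0.02,0,0,0,0],[0,0.01,0,0,0,0],[0,0.004,0,0,0,0],[0,0.003,0,0,0,0],[0,0.002,0,0,0,0],[0,0.002,0,0,0,0],[0,0.002,0,0,0,0],[0,0.001,0,0,0,0],[0,0.001,0,0,0,0]],
])

```text
clock: 56.52
position: [481.0, -94.1, 120.2]
orientation: [0.707, 0.707, -0.0, -0.0]
ft_force: [-0.3, -0.4, 0.1]
finger_gap: 0.008
```

Call:
servo_tool([
  [[0,0.0005,0,0,0,0],[0,0.0005,0,0,0,0],[0,0.0005,0,0,0,0],[0,0.0005,0,0,0,0],[0,0.0003,0,0,0,0],[0,0.0002,0,0,0,0],[0,0,0,0,0,0],[0,0,0,0,0,0],[0,0,0,0,0,0],[0,0,0,0,0,0]],
])

```text
clock: 57.35
position: [483.8, -94.1, 120.1]
orientation: [0.707, 0.707, -0.0, 0.0]
ft_force: [0.8, -0.5, 0.2]
finger_gap: 0.005
```

```bash
python3 hung.py | grep -v scene
```

```text
57.35 [483.8 -94.1 120.1] [ 0.8 -0.5  0.2]
top 493 open deg -0.21 ((506.0733642578125, 15.388420104980469), (163.58856201171875, 15.62474250793457), 89.92797088623047) z near hinge 178.4 free 174.0 y rng [-62.1  96.7]
```

Call:
servo_tool([
  [[0,-0.0003,0,0,0,0],[0,-0.0003,0,0,0,0],[0,-0.0003,0,0,0,0],[0,-0.0005,0,0,0,0],[0,-0.0005,0,0,0,0],[0,-0.0005,0,0,0,0],[0,-0.0005,0,0,0,0],[0,-0.0005,0,0,0,0],[0,0,0,0,0,0],[0,0,0,0,0,0]],
])

```text
clock: 58.28
position: [480.4, -94.1, 120.2]
orientation: [0.707, 0.707, -0.0, 0.0]
ft_force: [-0.4, -0.5, -0.5]
finger_gap: 0.006
```

```bash
python3 hung.py | grep -v scene
```

```text
58.2833 [480.4 -94.1 120.2] [-0.4 -0.5 -0.5]
top 507 open deg 0.67 ((504.5987548828125, 15.251319885253906), (164.09197998046875, 16.616329193115234), 89.07527160644531) z near hinge 178.5 free 173.0 y rng [-64.2  96.7]
```

Call:
servo_tool([
  [[0,-0.0005,0,0,0,0],[0,-0.0005,0,0,0,0],[0,-0.001,0,0,0,0],[0,-0.001,0,0,0,0],[0,-0.002,0,0,0,0],[0,-0.003,0,0,0,0],[0,-0.005,0,0,0,0],[0,-0.01,0,0,0,0],[0,-0.02,0,0,0,0],[0,-0.03,0,0,0,0]],
])

```text
clock: 59.22
position: [407.9, -94.4, 120.1]
orientation: [0.707, 0.707, 0.0, 0.001]
ft_force: [-0.1, 0.1, 0.2]
finger_gap: 0.008
```

```bash
python3 hung.py | grep -v scene
```

```text
59.2167 [407.9 -94.4 120.1] [-0.1  0.1  0.2]
top 577 open deg 1.53 ((501.1526794433594, -32.652862548828125), (259.7425842285156, 16.174209594726562), 87.88694763183594) z near hinge 178.7 free 172.5 y rng [-160.3   94.9]
```

Call:
servo_tool([
  [[0,-0.02,0,0,0,0],[0,0,-0.035,0,0,0],[0,0,-0.04,0,0,0],[0,0,-0.04,0,0,0],[-0.03,0,-0.02,0,0,0],[-0.038,0,0,0,0,0],[-0.038,0,0,0,0,0],[-0.038,0,0,0,0,0],[-0.038,0,0,0,0,0],[-0.038,0,0,0,0,0]],
])

```text
clock: 60.15
position: [387.0, -315.8, 255.4]
orientation: [0.707, 0.707, 0.0, 0.0]
ft_force: [0.3, 0.3, 0.4]
finger_gap: 0.003
```

Call:
servo_tool([
  [[-0.038,0,0,0,0,0],[-0.038,0,0,0,0,0],[-0.038,0,0,0,0,0],[-0.038,0,0,0,0,0],[0,0,0,0,0,0],[0,0,0,0,0,0],[0,0,0,0,0,0],[0,0,0,0,0,0],[0,0,0,0,0,0],[0,0,0,0,0,0]],
])

```text
clock: 60.98
position: [387.6, -464.8, 255.9]
orientation: [0.707, 0.708, -0.0, 0.0]
ft_force: [0.0, 0.0, 0.1]
finger_gap: 0.006
```

```bash
python3 hung.py; sleep 0; python3 hung.py; python3 - <<'E'
from h import *
p=imaging.camera("scene"); C=cloud(p); px=p["pixels"].astype(int)
p=imaging.camera("top"); C=cloud(p); x,y,z=[C[...,i] for i in range(3)]
X=C[(x>480)&(x<530)&(y>-175)&(y<118)&(z>150)&(z<172)]; print("sleeve region", X[X[:,1]>100].round(0).tolist()[:12])
X=C[(x>420)&(x<520)&(y>-170)&(y<110)&(z>30)&(z<50)]; print("tray-like pts proud of leaf",len(X),X[:,0].min() if len(X) else "")
E
```

```text
60.9833 [ 387.6 -464.8  255.9] [0.  0.  0.1]
scene 609 open deg 2.58 ((500.7801513671875, -34.190155029296875), (262.0431823730469, 17.697141647338867), 87.85758972167969) z near hinge 178.8 free 173.1 y rng [-161.7   94.3]
top 763 open deg 2.04 ((501.1797180175781, -32.44123840332031), (259.73614501953125, 16.42462730407715), 87.8373031616211) z near hinge 178.4 free 172.6 y rng [-159.8   94.7]
61.0833 [ 387.6 -465.2  255.8] [0.9 0.2 0.4]
scene 604 open deg 2.59 ((501.1523742675781, -32.345245361328125), (263.835693359375, 17.504589080810547), 87.67118835449219) z near hinge 179.1 free 173.2 y rng [-161.2   93.9]
top 760 open deg 2.01 ((501.1615295410156, -32.452545166015625), (259.73388671875, 16.45677947998047), 87.76258850097656) z near hinge 178.6 free 172.6 y rng [-159.7   94.7]
sleeve region [[516.0, 108.0, 158.0], [516.0, 106.0, 158.0], [516.0, 103.0, 159.0], [516.0, 101.0, 160.0], [513.0, 114.0, 166.0], [513.0, 112.0, 165.0], [513.0, 110.0, 162.0], [513.0, 107.0, 164.0], [513.0, 105.0, 166.0], [510.0, 116.0, 168.0], [510.0, 114.0, 168.0], [511.0, 112.0, 163.0]]
tray-like pts proud of leaf 0
```

```bash
python3 -c "
from h import *
print(r.job_done())"
```

```text
the job is handed in; nothing more can be done
None
```

I finished the job and handed it in at about 61 s; no verdict was reported. Four chips are in the crumb tray, the scraper is back on the rest, the tray is home, and the leaf is hung and shut.

**Last checks**
- **Chips:** I dragged them over the edge in three passes, and all four showed in the tray before I pushed it in. One was standing on its edge. The shelf looks empty, but the chips can't be seen now that the tray is home.
- **Tray:** its front face was at x ≈ 498, which is home, and the push force rose to about 10 N at the stop. Nothing stands out in front of the leaf.
- **Scraper:** upright at about (429, −325), within 2 mm of the middle of the rest.
- **Leaf:** both sockets went down with no side force. The upper sleeve's top is at about z 166, which is right for a seated socket. The lower one was not seen separately. The free end sags about 6 mm against the 5 allowed for, with roughly 0.5–1 mm of camera error.
- **Shut angle:** at rest at 2.0–2.6° (0.035–0.045 rad) against the 0.06 limit; the two cameras differ by about half a degree. It sprang back to 4° after the first push and 2.7° after the second, so I pressed it shut a third time and backed off more slowly.
- **Bystanders:** the dabba, squeezer, grater and katoris were where they started, to within about 4 mm, when I checked them after the first push shut.

**Reading that disagreed:** the reported fingertip height was about 29 mm below what both cameras showed. My first grasp of the scraper closed on air because of this. I corrected for the offset afterwards, and contact on the shelf and the rest confirmed it.

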